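Slack off the ratchet clamp of a cell jig

TASK

Open the ratchet clamp of the battery-cell jig: lift the red pawl up and over by its cross bar until it lies back on its own, then turn the ratchet wheel backwards (counter-clockwise from above) by its black crank knob until the yellow dog presses firmly, but not hard, on the rubber buffer of the stop (about 10 to 30 newtons on the rubber, held for a moment). Leave it resting there, then flip the pawl back down onto the teeth and let go. Do not force the wheel against the pawl, and leave the cell pack, tape roll, knife and screwdriver where they are.

Things in the scene. Friction and masses are not known exactly. Their poses are not given: they have to be found in the camera images.
- jig: Plywood clamp jig fixed to the bench: board 240 x 460 x 15 mm (centre 15 mm to +x of the origin). Origin on the bench, under the wheel's vertical axis; x away from the robot, y left at yaw 0 (yaw within 0.2 rad). Fence at its -y end, stop at +y. 'Jig frame' means from here, in mm. From the start the knob swings round the side nearer the robot.
- wheel: Steel ratchet wheel lying flat, 140 mm across, top face at height 50 mm, 12 saw teeth 8 mm high at 58 mm radius. Origin = jig's. Its yaw equals the jig's at the start and grows as it turns back (counter-clockwise from above), which the pawl blocks. Blue crank arm (height 68 to 76 mm) points 1.92 rad from its +x. It stays where left: friction 0.15 N m (2 N at the knob). 1 rad moves the jaw 30 mm.
- knob_grip (a point): Middle of the black upright crank knob, height 103 mm, 72 mm from the wheel's axis. The knob is 22 mm across, height 77 to 124 mm, and spins freely on its pin, so a gripper that holds it need not turn.
- wheel_axis (a point): Fixed point on the wheel's axis at the height of knob_grip (103 mm).
- pawl: Red pawl, 12 mm wide, 60 mm long, 0.12 kg. Origin on its level hinge (along jig x), jig frame (58,60,72). At the start its z is up (tilt 0), its arm points to jig -y, nose behind a tooth. Lifted, it swings up and over to jig +y: tilt 1.57 upright, 2.1 leaning back at its limit. No spring: let go below 1.5 rad it falls down, beyond 1.65 it falls back and stays. On a tooth top it rests at 0.1.
- pawl_bar (a point): Grip point on the pawl's steel cross bar: rod 10 mm across, parallel to the hinge and 50 mm from it, reaching 6 to 62 mm from the pawl's middle to jig +x, then a red cap 15 mm across. This point is 40 mm from the pawl's middle, free on both sides and below. At the start jig frame (98,10,72).
- pawl_hinge (a point): Fixed point on the pawl's hinge line, level with pawl_bar along it: jig frame (98,60,72).
- jaw: Sliding clamp jaw: plywood block 110 mm wide, top at height 67 mm, beside the cell pack; its steel rack runs under the wheel to the yellow dog. Origin at the jig's when shut; slides to jig +y, 30 mm for each radian that the wheel turns back.
- dog_face (a point): Centre of the +y face of the yellow dog (24 mm wide, top at height 54 mm) at the rack's end; jig frame (30,105,37) when shut.
- stop: Plywood stop block 50 x 30 x 45 mm fixed on the board at jig x = 30 mm, its place different each time; origin under its centre. It carries a black rubber buffer (20 mm across, 14 mm long) on a screw, pointing at the dog: the rubber's front face is 30 to 50 mm to the block's -y, as the screw was set (not measured: find it by feel). Rubber: 40 N for each mm.
- buffer_axis (a point): Fixed point inside the stop block on the buffer's axis, height 37 mm, above the stop's origin. The dog meets the rubber after 30 to 68 mm of travel (1.0 to 2.27 rad of the wheel). 10 N along the knob's path gives about 19 N on the rubber, after friction.
- cell_pack: Ten upright lilac cells as one pack, 96 x 38 x 65 mm, loose on the board between fence and jaw; origin under its centre; 0.48 kg.
- tape_roll: White tape roll lying flat, 100 mm across, 24 mm tall, loose on the bench.
- knife: Red snap-off knife, 125 mm long, loose on the bench.
- screwdriver: Yellow-handled screwdriver, loose on the bench.

How it is judged:
By the outcome, as a careful person would: the job done as asked, in the order asked, and still so for the second after the job is handed in, with the robot touching nothing.
It also fails if it takes over 72 s, if anything falls off the work surface, if the arm or the gripper's body presses on something with over 40 N, if the wrist force passes 120 N, or if a joint passes its speed limit or range.

ROBOT

A 6-joint arm with a two-finger parallel gripper is mounted at the origin on the work surface. World frame = base frame: x ahead of the robot, y to its left, z up, the work surface at z = 0. Lengths are in m, angles in rad, forces in N, time in s.
With the tool pointing down it reaches from about 0.35 to 0.975 m from the base axis. Payload 4.9 kg.
Tool frame: the origin (TCP) lies at the very end of the fingers, on their centre line; the grasp point (between the pads) lies 19 mm behind it (ctrl.grasp_offset is the distance from the TCP to the grasp point, in m); y points along the fingers, z is the direction in which the jaws open and shut, and the axes are right-handed (so a half turn about y gives the same grasp; the last joint's range is limited). The gripper opens to 85 mm and grips with 20 to 120 N. Pads are 22 mm wide; open, the fingers measure 114 mm over their backs; the gripper's body (76 mm by 85 mm) begins 54 mm behind the grasp point. The pads swing forward as they close: fully open they stand 13 mm farther back than shut.
Start: joints at [1.128, 0.053, 1.613, -0, 1.476, -0.119], TCP at [0.199, 0.593, 0.231] pointing down, gripper open.
Joint ranges: [-3.01, 3.01], [-1.01, 2.22], [0.06, 2.58], [-1.02, 4.17], [0.09, 2.62], [-3.14, 3.14]. Speed limits (rad/s): [2.57, 2.57, 3.14, 3.14, 3.14, 3.14].

INTERFACE

Orientations are given as a rotation vector (axis times angle).
In Python, from station import ctrl, eyes, finish_job, find_in, regions_of, pinpoint gives the robot as it stands.
- The arm moves only by the tool play_rows, never from a script. Its argument "moves" is a list of rows, each an object of numbers: "x", "y", "z": the shift along the world's x, y, z in cm; "turn": the turn about the world's z in degrees; "jaw": the finger opening in cm, from 0 to 8.54. A call has 1 to 8 rows; each row shifts and turns the commanded pose from where the row before left it; what a row does not reach is not made up. A row lasts 1/12 s, in which the tool goes at most 41.7 mm and 7.16 degrees, less where a joint would pass 70% of its speed; a pose out of reach is approached as far as the arm can. A call is refused whole if a number of a shift passes 4.17 or a number of a turn 7.16, either way. A call with a gripper value outside its range is refused whole. The fingers move at their own pace and stop on an object; "squeeze" is the grip in N (left out, the last holds). Time passes only in rows, so rows that do not move let the fingers close. It gives the time, the measured TCP pose, the force and the opening at its end, in the units of the state.
- ctrl.get_obs(): the state, without advancing time (a new reading comes with each control period).
- eyes.get_image(name): name is "side" or "top"; returns a dict with "img" (400x640x3 uint8, red, green, blue), "camera_matrix" (3x3 intrinsics, pixels), "D" ([k1, k2, p1, p2, k3] as OpenCV has them; the pictures are not rectified), "cam_to_world" (4x4, takes a point from camera to world coordinates). Camera axes: x right, y up, looking along -z (the intrinsics and any distortion apply to the point x, -y, -z); pixel columns grow to the right and rows downward; lengths in m; the calibration is good to about 2 mm. A picture is of the moment at which its call begins. There is no depth.
- finish_job(): hands the job in, once; it reports no verdict.
Trained networks look in the newest picture that a camera, given by its name, has taken for a name from the list of things; names that differ only in an ending like _2 or _b are one class to them, and where a whole thing is asked for, a point or a joint stands for the part that bears it (a point fixed in the world has none). Each returns a list of dicts, best first, with "score" (0 to 1); they miss things now and then, are a little off and sometimes report something else, mostly with a low value. They report only what shows in the picture. A call takes as long as a camera call.
- find_in(camera, query): "point" ([column, row] in pixels, amid what is visible of it).
- regions_of(camera, query): "pixels" (400x640 bool, what is visible of it) and "point" ([column, row] in pixels, amid what is visible of it).
- pinpoint(camera, query): "point" ([column, row] in pixels: a listed point, or the origin of a listed thing).
The state is a dict: "t": time; "q": joint angles; "dq": joint speeds; "effort": joint torques, N m; "tool_pos": TCP position; "tool_rot": TCP orientation; "contact_force": force on the tool from outside, world axes, zero at the start; "wrist_torque": the same for the moment, N m; "opening": finger opening in m.
Only numpy, scipy, OpenCV 4.12 (cv2) and the standard library are available. Lean on these libraries where they do the work, as an engineer would, in place of code of your own. Each camera call takes 0.05 s, during which the arm holds its last target.

## Working session

There is one attempt and no reset: what is moved stays moved. The work goes in short steps, Python scripts to look and compute and a tool call to move; the robot and the scene stay as the last step left them, time stands still between calls to the robot, and variables do not carry over. Pictures are saved under pics/ and viewed, and the job is handed in when it is done.

Besides the shell and the picture viewer there is one more tool, called after ">>>" by a JSON object that holds its "op" and its "data", one argument or row to a line. play_rows: Moves the arm, as the interface text tells. Its arguments: {"type":"object","properties":{"moves":{"type":"array"},"squeeze":{"type":"number"}},"required":["moves"]}

```bash
mkdir -p pics; ls; cat > h.py <<'E'
import numpy as np, cv2
from station import ctrl, eyes, find_in, regions_of, pinpoint
def ray(im,p):
    K=np.array(im["camera_matrix"]);D=np.array(im["D"],float);T=np.array(im["cam_to_world"])
    u=cv2.undistortPoints(np.array([[p]],float),K,D)[0,0]
    d=T[:3,:3]@np.array([u[0],-u[1],-1.]);return T[:3,3],d
def atz(im,p,z):
    o,d=ray(im,p);return o+d*(z-o[2])/d[2]
def proj(im,P):
    K=np.array(im["camera_matrix"]);D=np.array(im["D"],float);T=np.linalg.inv(np.array(im["cam_to_world"]))
    c=T[:3,:3]@np.array(P)+T[:3,3]
    return cv2.projectPoints(np.array([[c[0],-c[1],-c[2]]]),np.zeros(3),np.zeros(3),K,D)[0][0,0]
def tri(ims,ps):
    A=np.zeros((3,3));b=np.zeros(3);R=[]
    for im,p in zip(ims,ps):
        o,d=ray(im,p);d=d/np.linalg.norm(d);M=np.eye(3)-np.outer(d,d);A+=M;b+=M@o;R.append((o,d))
    x=np.linalg.solve(A,b);return x,[np.linalg.norm((np.eye(3)-np.outer(d,d))@(x-o)) for o,d in R]
def save(im,name): cv2.imwrite("pics/"+name+".png",im["img"][:,:,::-1])
E
python3 - <<'E'
from h import *
I={c:eyes.get_image(c) for c in("side","top")}
for c in I: save(I[c],c+"0"); print(c,np.round(I[c]["cam_to_world"],2).tolist())
for q in ["jig","wheel","knob_grip","wheel_axis","pawl","pawl_bar","pawl_hinge","dog_face","stop","buffer_axis","cell_pack"]:
    r={c:pinpoint(c,q) for c in I}
    print(q,[(c,np.round(r[c][0]["point"],1).tolist(),round(r[c][0]["score"],2)) if r[c] else None for c in I])
    if all(r.values()):
        x,e=tri(I.values(),[r[c][0]["point"] for c in I]);print("   ",np.round(x*1000,1),np.round(np.array(e)*1000,1))
print(ctrl.get_obs(),ctrl.grasp_offset)
E
```

```text
pics
side [[0.89, 0.34, -0.29, 0.23], [-0.45, 0.67, -0.6, -0.64], [-0.01, 0.66, 0.75, 0.85], [0.0, 0.0, 0.0, 1.0]]
top [[0.0, 1.0, -0.09, 0.41], [-1.0, 0.0, 0.0, -0.02], [0.0, 0.09, 1.0, 1.17], [0.0, 0.0, 0.0, 1.0]]
jig [None, ('top', [331.2, 197.5], 0.68)]
wheel [('side', [326.6, 222.2], 0.61), ('top', [331.3, 196.5], 0.81)]
    [526.5 -44.6  -0. ] [2.1 2.1]
knob_grip [('side', [355.6, 279.4], 0.73), ('top', [307.4, 201.3], 0.44)]
    [ 605.9   22.7 -454.4] [59.3 59.3]
wheel_axis [('side', [326.8, 195.4], 0.82), ('top', [336.6, 194.6], 0.73)]
    [520.3 -57.6 120.8] [1.4 1.4]
pawl [('side', [341.3, 183.2], 0.63), ('top', [314.0, 172.4], 0.44)]
    [594.1   7.8  65.7] [0. 0.]
pawl_bar [('side', [365.6, 189.8], 0.61), ('top', [333.0, 165.4], 0.65)]
    [620.7 -52.2  82.8] [9. 9.]
pawl_hinge [('side', [355.6, 180.3], 0.91), ('top', [317.5, 160.4], 0.77)]
    [630.3  -2.7  69. ] [0.5 0.5]
dog_face [('side', [323.0, 182.9], 0.71), ('top', [300.5, 184.1], 0.57)]
    [561.4  49.3  43.7] [0.3 0.3]
stop [('side', [312.7, 168.2], 0.65), ('top', [274.4, 181.4], 0.64)]
    [571.2 132.2  22.6] [
[... 176 characters left out ...]
, 201.7], 0.77)]
    [ 507.8 -235.2   18.5] [3.5 3.5]
{'t': 1.2, 'q': array([ 1.12803042e+00,  5.26882641e-02,  1.61287829e+00, -7.89432026e-06,
        1.47602587e+00, -1.19007796e-01]), 'dq': array([ 0.00019721, -0.00017069,  0.00256547,  0.00109377, -0.00068678,
        0.00037533]), 'effort': array([-1.00806355e-03, -3.93678832e+01, -3.70461166e+01, -1.04847650e-04,
        7.27615443e-04, -1.30650392e-06]), 'tool_pos': array([0.19883135, 0.59251166, 0.23132384]), 'tool_rot': array([-1.55582401,  0.25407172, -0.25408373]), 'contact_force': array([-0.31625056,  0.21619923, -0.93250149]), 'wrist_torque': array([-0.0038936 ,  0.0355019 , -0.02152551]), 'opening': 0.08526975866693651} 0.0187
```

View pictures.

```bash
python3 - <<'E'
import cv2
a=cv2.imread("pics/side0.png")[120:330,230:450];b=cv2.imread("pics/top0.png")[110:290,240:460]
cv2.imwrite("pics/s0c.png",cv2.resize(a,None,fx=2.8,fy=2.8,interpolation=2));cv2.imwrite("pics/t0c.png",cv2.resize(b,None,fx=3.3,fy=3.3,interpolation=2))
E
```

```text
(no output)
```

View pics/top0.png

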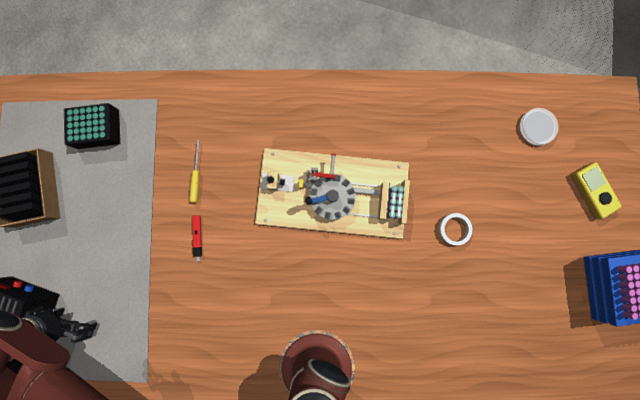

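```bash
sleep 1
```

```text
(no output)
```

View pics/s0c.png

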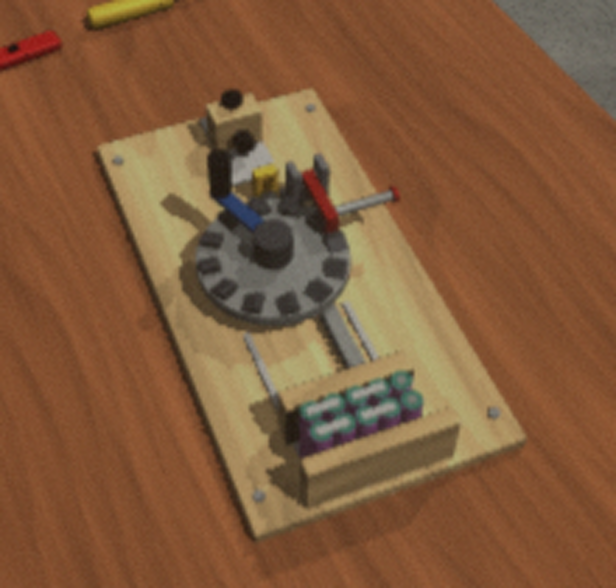

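View pics/t0c.png

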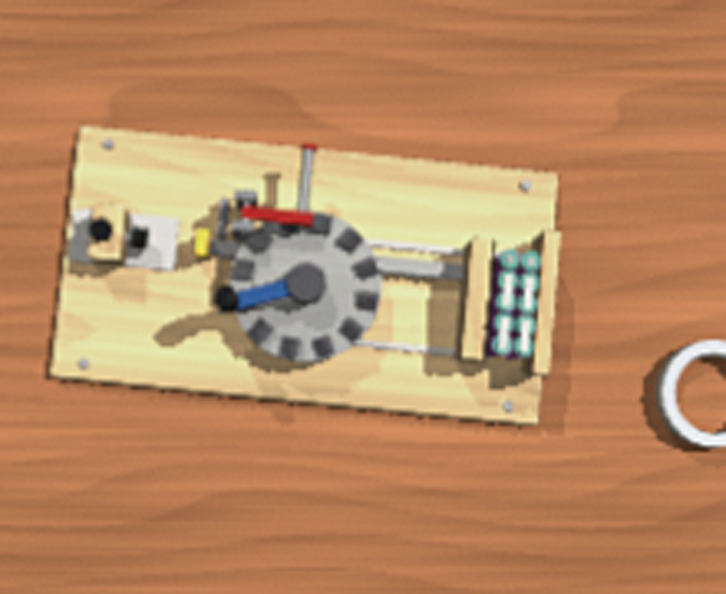

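```bash
python3 - <<'E'
from h import *
from scipy.optimize import least_squares
I={c:eyes.get_image(c) for c in("side","top")}
# pts: cam,pixel,jig pt
L=[]
t=lambda x,y:(240+x/3.3,110+y/3.3); s=lambda x,y:(230+x/2.8,120+y/2.8)
for p,j in [((80,127),(135,230,15)),((558,173),(135,-230,15)),((538,421),(-105,-230,15)),((48,377),(-105,230,15)),((227,298),(72*np.cos(1.92),72*np.sin(1.92),124)),((309,147),(127,10,78))]: L.append(("top",t(*p),j))
for p,j in [((98,148),(-105,230,15)),((312,90),(135,230,15)),((525,438),(135,-230,15)),((252,530),(-105,-230,15)),((221,155),(72*np.cos(1.92),72*np.sin(1.92),124)),((393,195),(122,10,72))]: L.append(("side",s(*p),j))
for c,q,j in [("side","wheel_axis",(0,0,103)),("top","wheel_axis",(0,0,103)),("side","pawl_bar",(98,10,72)),("top","pawl_bar",(98,10,72)),("side","pawl_hinge",(98,60,72)),("top","pawl_hinge",(98,60,72)),("side","dog_face",(30,105,37)),("top","dog_face",(30,105,37)),("top","wheel",(0,0,0)),("side","wheel",(0,0,0))]:
    r=pinpoint(c,q); 
    if r: L.append((c,r[0]["point"],j))
def W(v,j):
    c,s_=np.cos(v[2]),np.sin(v[2]);j=np.array(j)/1000
    return np.array([v[0]+c*j[0]-s_*j[1],v[1]+s_*j[0]+c*j[1],j[2]])
def res(v): return np.concatenate([proj(I[c],W(v,j))-p for c,p,j in L])
f=least_squares(res,[.53,-.05,-.09],loss="soft_l1");print(f.x)
for (c,p,j),r in zip(L,res(f.x).reshape(-1,2)): print(c,j,np.round(r,1))
np.save("jig.npy",f.x)
for n,j in dict(knob=(72*np.cos(1.92),72*np.sin(1.92),103),bar=(98,10,72),hinge=(98,60,72),dog=(30,105,37)).items(): print(n,np.round(W(f.x,j)*1000,1))
r=[(c,pinpoint(c,q)[0]["point"]) for q in["buffer_axis"] for c in("side","top")]
x,e=tri([I[c] for c,_ in r],[p for _,p in r]);print(x,e)
v=f.x;d=x[:2]-v[:2];print("stop jig",np.cos(v[2])*d[0]+np.sin(v[2])*d[1],-np.sin(v[2])*d[0]+np.cos(v[2])*d[1])
for q in("cell_pack","tape_roll","knife","screwdriver"): print(q, [pinpoint(c,q)[0]["point"] for c in("side","top") if pinpoint(c,q)])
print(ctrl.get_obs()["t"])
E
```

```text
[ 0.52420119 -0.04905147 -0.1016373 ]
top (135, 230, 15) [ 0.2 -1.1]
top (135, -230, 15) [0.6 0.2]
top (-105, -230, 15) [0.1 1.2]
top (-105, 230, 15) [ 0.6 -1. ]
top (np.float64(-24.63477488286467), np.float64(67.6544741053434), 124) [-0.2 -0.6]
top (127, 10, 78) [ 0.5 -1.9]
side (-105, 230, 15) [-0.8 -1.2]
side (135, 230, 15) [ 0.3 -1.1]
side (135, -230, 15) [0.9 0.3]
side (-105, -230, 15) [0.4 2.3]
side (np.float64(-24.63477488286467), np.float64(67.6544741053434), 124) [-0.9 -0.1]
side (122, 10, 72) [0.1 0. ]
side (0, 0, 103) [-2.5 -0.2]
top (0, 0, 103) [-0.4 -1. ]
side (98, 10, 72) [-2.9 -1.1]
top (98, 10, 72) [-1.2 -6.9]
side (98, 60, 72) [ 0.2 -0.1]
top (98, 60, 72) [-2.8  4.5]
side (30, 105, 37) [0.1 2.3]
top (30, 105, 37) [-33.1  20.4]
top (0, 0, 0) [1.8 0.9]
side (0, 0, 0) [2.9 1.8]
knob [506.6  20.8 103. ]
bar [622.7 -49.   72. ]
hinge [627.8   0.7  72. ]
dog [564.7  52.4  37. ]Traceback (most recent call last):
  File "<stdin>", line 20, in <module>
IndexError: list index out of range
```

```bash
cat > st.py <<'E'
from h import *
from scipy.spatial.transform import Rotation as R
v=np.load("jig.npy")
def W(j):
    c,s_=np.cos(v[2]),np.sin(v[2]);j=np.array(j)/1000
    return np.array([v[0]+c*j[0]-s_*j[1],v[1]+s_*j[0]+c*j[1],j[2]])
def J(w):
    c,s_=np.cos(v[2]),np.sin(v[2]);d=np.array(w[:2])-v[:2]
    return np.array([c*d[0]+s_*d[1],-s_*d[0]+c*d[1],w[2]])*1000
def pr():
    o=ctrl.get_obs();M=R.from_rotvec(o["tool_rot"]).as_matrix()
    print("t",round(o["t"],2),"tcp w cm",np.round(o["tool_pos"]*100,2),"jig",np.round(J(o["tool_pos"]),1),"y",np.round(M[:,1],3),"z ang",np.degrees(np.arctan2(M[1,2],M[0,2])).round(2),"want",np.degrees(v[2]+np.pi/2).round(2),"F",np.round(o["contact_force"],1),"op",round(o["opening"],4), "q",np.round(o["q"],2))
    return o
E
python3 - <<'E'
from st import *
pr()
print(W((98,10,72))*100)
E
```

```text
t 1.85 tcp w cm [19.88 59.25 23.13] jig [-388.8  605.2  231.3] y [-0. -0. -1.] z ang 71.45 want 84.18 F [ 0.3 -0.1  0.5] op 0.0852 q [ 1.13  0.05  1.61  0.    1.48 -0.12]
[62.27100696 -4.90463888  7.2       ]
```

>>> {"op": "play_rows", "data": {
  "moves": [
    {"x":2,"y":-3,"turn":6.4,"jaw":4.0},
    {"x":2,"y":-3,"turn":6.3},
    {"x":2,"y":-3},
    {"x":2,"y":-3},
    {"x":2,"y":-3},
    {"x":2,"y":-3},
    {"x":2,"y":-3},
    {"x":2,"y":-3}
  ],
  "squeeze": 20
}}

```text
invalid input
```

>>> {"op": "play_rows", "data": {
  "moves": [
    {"x":2,"y":-3},
    {"x":2,"y":-3},
    {"x":2,"y":-3},
    {"x":2,"y":-3},
    {"x":2,"y":-3},
    {"x":2,"y":-3},
    {"x":2,"y":-3},
    {"x":2,"y":-3}
  ]
}}

```text
invalid input
```

```bash
python3 -c "
from st import *
pr()"
```

```text
t 1.85 tcp w cm [19.88 59.25 23.13] jig [-388.8  605.2  231.3] y [-0. -0. -1.] z ang 71.45 want 84.18 F [ 0.3 -0.1  0.5] op 0.0852 q [ 1.13  0.05  1.61  0.    1.48 -0.12]
```

Probably all keys are needed in each row.

>>> {"op": "play_rows", "data": {
  "moves": [
    {"x":2,"y":-3,"z":0,"turn":6.4,"jaw":4.0},
    {"x":2,"y":-3,"z":0,"turn":6.3,"jaw":4.0},
    {"x":2,"y":-3,"z":0,"turn":0,"jaw":4.0},
    {"x":2,"y":-3,"z":0,"turn":0,"jaw":4.0},
    {"x":2,"y":-3,"z":0,"turn":0,"jaw":4.0},
    {"x":2,"y":-3,"z":0,"turn":0,"jaw":4.0},
    {"x":2,"y":-3,"z":0,"turn":0,"jaw":4.0},
    {"x":2,"y":-3,"z":0,"turn":0,"jaw":4.0}
  ],
  "squeeze": 20
}}

```text
t: 2.52
tool_pos: [0.3595, 0.351, 0.2315]
tool_rot: [-1.569, 0.08, -0.08]
contact_force: [0.7, -0.0, 0.6]
opening: 0.0401
```

>>> {"op": "play_rows", "data": {
  "moves": [
    {"x":2.2,"y":-3.3,"z":0,"turn":0,"jaw":4.0},
    {"x":2.2,"y":-3.3,"z":0,"turn":0,"jaw":4.0},
    {"x":2.2,"y":-3.3,"z":0,"turn":0,"jaw":4.0},
    {"x":2.2,"y":-3.3,"z":0,"turn":0,"jaw":4.0},
    {"x":2.2,"y":-3.3,"z":0,"turn":0,"jaw":4.0},
    {"x":2.2,"y":-3.3,"z":0,"turn":0,"jaw":4.0},
    {"x":2.2,"y":-3.3,"z":0,"turn":0,"jaw":4.0},
    {"x":2.2,"y":-3.3,"z":0,"turn":0,"jaw":4.0}
  ]
}}

```text
t: 3.18
tool_pos: [0.5357, 0.0866, 0.2316]
tool_rot: [-1.569, 0.08, -0.081]
contact_force: [0.6, 0.8, -0.3]
opening: 0.0403
```

>>> {"op": "play_rows", "data": {
  "moves": [
    {"x":2.2,"y":-3.3,"z":0,"turn":0,"jaw":4.0},
    {"x":2.2,"y":-3.3,"z":0,"turn":0,"jaw":4.0},
    {"x":2.2,"y":-3.4,"z":0,"turn":0,"jaw":4.0},
    {"x":2.2,"y":-3.7,"z":0,"turn":0,"jaw":4.0},
    {"x":0,"y":0,"z":-1,"turn":0,"jaw":4.0},
    {"x":0,"y":0,"z":-3,"turn":0,"jaw":4.0},
    {"x":0,"y":0,"z":-4,"turn":0,"jaw":4.0},
    {"x":0,"y":0,"z":0,"turn":0,"jaw":4.0}
  ]
}}

```text
t: 3.85
tool_pos: [0.6168, -0.0464, 0.1422]
tool_rot: [-1.567, 0.092, -0.069]
contact_force: [-1.7, 1.4, -2.9]
opening: 0.0399
```

```bash
python3 -c "
from st import *
pr()
I={c:eyes.get_image(c) for c in('side','top')}
a=I['side']['img'][80:280,250:470,::-1];b=I['top']['img'][110:290,240:460,::-1]
cv2.imwrite('pics/s1.png',cv2.resize(a,None,fx=2.8,fy=2.8,interpolation=2));cv2.imwrite('pics/t1.png',cv2.resize(b,None,fx=3.3,fy=3.3,interpolation=2))
"
```

```text
t 3.85 tcp w cm [61.68 -4.64 14.22] jig [ 91.9  12.  142.2] y [-0.015  0.003 -1.   ] z ang 84.11 want 84.18 F [-1.7  1.4 -2.9] op 0.0399 q [-0.2   0.12  1.7   0.    1.34 -1.66]
```

View pics/s1.png

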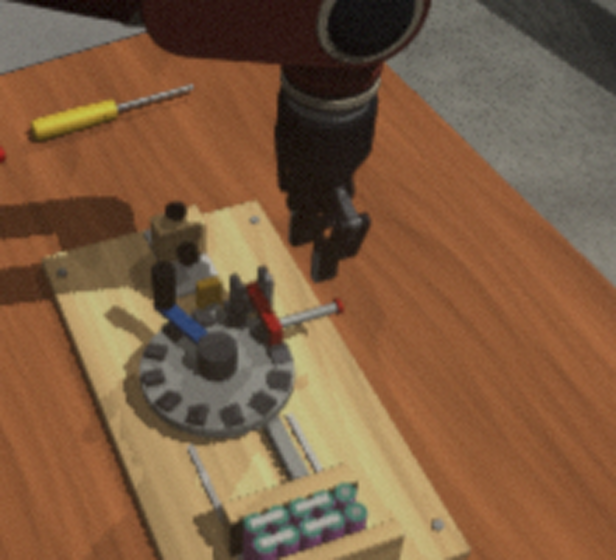

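>>> {"op": "play_rows", "data": {
  "moves": [
    {"x":0,"y":0,"z":-1,"turn":0,"jaw":4.0},
    {"x":0,"y":0,"z":0,"turn":0,"jaw":4.0},
    {"x":0,"y":0,"z":0,"turn":0,"jaw":4.0},
    {"x":0,"y":0,"z":0,"turn":0,"jaw":4.0}
  ]
}}

```text
t: 4.28
tool_pos: [0.623, -0.0473, 0.1431]
tool_rot: [-1.57, 0.078, -0.082]
contact_force: [0.4, -0.1, 0.1]
opening: 0.0399
```

```bash
python3 -c "
from st import *
o=pr();print((W((98,10,53))-o['tool_pos'])*100)
"
```

```text
t 4.28 tcp w cm [62.3  -4.73 14.31] jig [ 98.1  11.8 143.1] y [ 0.003 -0.001 -1.   ] z ang 84.17 want 84.18 F [ 0.4 -0.1  0.1] op 0.0399 q [-0.19  0.12  1.69 -0.    1.33 -1.66]
[-0.03208929 -0.17605931 -9.01085571]
```

>>> {"op": "play_rows", "data": {
  "moves": [
    {"x":0,"y":-0.1,"z":-1.5,"turn":0,"jaw":4.0},
    {"x":0,"y":-0.1,"z":-2,"turn":0,"jaw":4.0},
    {"x":0,"y":0,"z":-2,"turn":0,"jaw":4.0},
    {"x":0,"y":0,"z":-1.5,"turn":0,"jaw":4.0},
    {"x":0,"y":0,"z":-1,"turn":0,"jaw":4.0},
    {"x":0,"y":0,"z":-0.9,"turn":0,"jaw":4.0},
    {"x":0,"y":0,"z":0,"turn":0,"jaw":4.0},
    {"x":0,"y":0,"z":0,"turn":0,"jaw":4.0}
  ]
}}

```text
t: 4.95
tool_pos: [0.6224, -0.0493, 0.0527]
tool_rot: [-1.569, 0.08, -0.08]
contact_force: [0.2, -0.9, 0.6]
opening: 0.04
```

```bash
python3 -c "
from st import *
pr()
I={c:eyes.get_image(c) for c in('side','top')}
a=I['side']['img'][80:280,250:470,::-1];b=I['top']['img'][110:290,240:460,::-1]
cv2.imwrite('pics/s2.png',cv2.resize(a,None,fx=2.8,fy=2.8,interpolation=2));cv2.imwrite('pics/t1.png',cv2.resize(b,None,fx=3.3,fy=3.3,interpolation=2))
"
```

```text
t 4.95 tcp w cm [62.24 -4.93  5.27] jig [97.8  9.7 52.7] y [ 0. -0. -1.] z ang 84.15 want 84.18 F [ 0.2 -0.9  0.6] op 0.04 q [-0.2   0.22  1.74 -0.    1.18 -1.67]
```

View pics/s2.png

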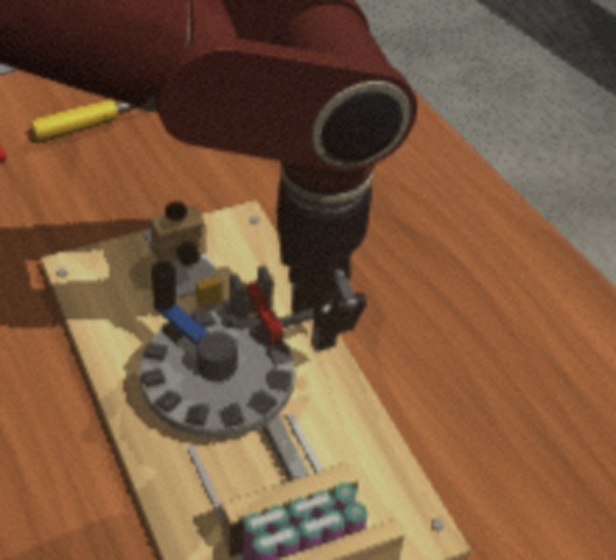

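>>> {"op": "play_rows", "data": {
  "moves": [
    {"x":0,"y":0,"z":0,"turn":0,"jaw":0.6},
    {"x":0,"y":0,"z":0,"turn":0,"jaw":0.6},
    {"x":0,"y":0,"z":0,"turn":0,"jaw":0.6},
    {"x":0,"y":0,"z":0,"turn":0,"jaw":0.6},
    {"x":0,"y":0,"z":0,"turn":0,"jaw":0.6},
    {"x":0,"y":0,"z":0,"turn":0,"jaw":0.6}
  ],
  "squeeze": 20
}}

```text
t: 5.55
tool_pos: [0.6231, -0.0468, 0.0534]
tool_rot: [-1.565, 0.078, -0.082]
contact_force: [1.5, 8.4, 2.0]
opening: 0.0093
```

```bash
python3 -c "
from st import *
pr()
p=None
for a in np.arange(0,2.1,0.2).tolist()+[2.05]:
    q=W((98,60-50*np.cos(a),72+50*np.sin(a)))*100
    if p is not None: print(round(a,2),np.round(q-p,2))
    p=q
"
```

```text
t 5.55 tcp w cm [62.31 -4.68  5.34] jig [98.1 12.3 53.4] y [ 0.002  0.005 -1.   ] z ang 84.15 want 84.18 F [1.5 8.4 2. ] op 0.0093 q [-0.2   0.22  1.74  0.01  1.18 -1.67]
0.2 [0.01 0.1  0.99]
0.4 [0.03 0.29 0.95]
0.6 [0.05 0.48 0.88]
0.8 [0.07 0.64 0.76]
1.0 [0.08 0.78 0.62]
1.2 [0.09 0.89 0.45]
1.4 [0.1  0.96 0.27]
1.6 [0.1  0.99 0.07]
1.8 [ 0.1   0.98 -0.13]
2.0 [ 0.1   0.94 -0.32]
2.05 [ 0.02  0.22 -0.11]
```

>>> {"op": "play_rows", "data": {
  "moves": [
    {"x":0,"y":0.3,"z":0,"turn":0,"jaw":0.6},
    {"x":0,"y":0,"z":0,"turn":0,"jaw":0.6},
    {"x":0.01,"y":0.1,"z":0.99,"turn":0,"jaw":0.6},
    {"x":0.03,"y":0.29,"z":0.95,"turn":0,"jaw":0.6},
    {"x":0,"y":0,"z":0,"turn":0,"jaw":0.6},
    {"x":0,"y":0,"z":0,"turn":0,"jaw":0.6}
  ]
}}

```text
t: 6.05
tool_pos: [0.6235, -0.0435, 0.0726]
tool_rot: [-1.571, 0.078, -0.083]
contact_force: [3.1, -4.9, 1.6]
opening: 0.0088
```

```bash
python3 -c "
from st import *
pr()"
```

```text
t 6.05 tcp w cm [62.35 -4.35  7.26] jig [98.2 15.6 72.6] y [ 0.003 -0.002 -1.   ] z ang 84.14 want 84.18 F [ 3.1 -4.9  1.6] op 0.0088 q [-0.19  0.19  1.74 -0.    1.21 -1.66]
```

>>> {"op": "play_rows", "data": {
  "moves": [
    {"x":0.05,"y":0.45,"z":0.88,"turn":0,"jaw":0.6},
    {"x":0.07,"y":0.62,"z":0.76,"turn":0,"jaw":0.6},
    {"x":0.08,"y":0.76,"z":0.62,"turn":0,"jaw":0.6},
    {"x":0,"y":0,"z":0,"turn":0,"jaw":0.6},
    {"x":0,"y":0,"z":0,"turn":0,"jaw":0.6}
  ]
}}

```text
t: 6.47
tool_pos: [0.6253, -0.0272, 0.0971]
tool_rot: [-1.576, 0.079, -0.082]
contact_force: [-4.0, -10.3, 10.9]
opening: 0.0088
```

```bash
python3 -c "
from st import *
pr()
I={c:eyes.get_image(c) for c in('side',)}
a=I['side']['img'][80:280,250:470,::-1]
cv2.imwrite('pics/s3.png',cv2.resize(a,None,fx=2.8,fy=2.8,interpolation=2))"
```

```text
t 6.47 tcp w cm [62.53 -2.72  9.71] jig [98.4 32.  97.1] y [ 0.001 -0.006 -1.   ] z ang 84.15 want 84.18 F [ -4.  -10.3  10.9] op 0.0088 q [-0.16  0.17  1.72 -0.01  1.25 -1.63]
```

View pics/s3.png

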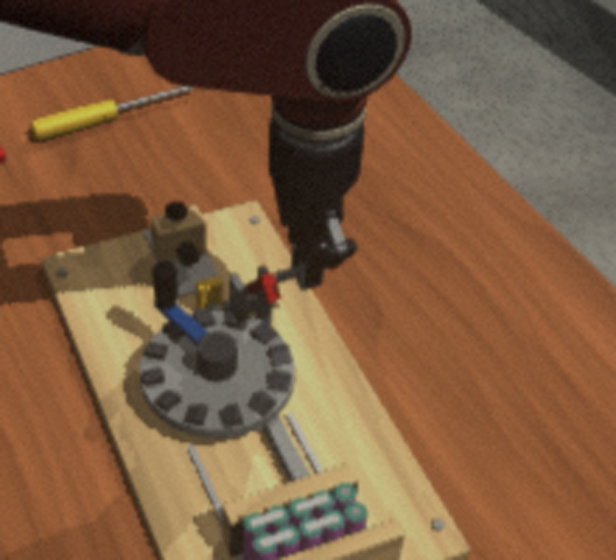

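>>> {"op": "play_rows", "data": {
  "moves": [
    {"x":0.09,"y":0.7,"z":0.65,"turn":0,"jaw":0.6},
    {"x":0.1,"y":0.94,"z":0.27,"turn":0,"jaw":0.6},
    {"x":0.1,"y":0.99,"z":0.07,"turn":0,"jaw":0.6},
    {"x":0.1,"y":0.97,"z":-0.13,"turn":0,"jaw":0.6},
    {"x":0,"y":0,"z":0,"turn":0,"jaw":0.6},
    {"x":0,"y":0,"z":0,"turn":0,"jaw":0.6}
  ]
}}

```text
t: 7.02
tool_pos: [0.6291, 0.0126, 0.1043]
tool_rot: [-1.568, 0.079, -0.081]
contact_force: [-1.0, 0.6, 6.9]
opening: 0.0092
```

```bash
python3 -c "
from st import *
pr()"
```

```text
t 7.02 tcp w cm [62.91  1.26 10.43] jig [ 98.1  72.  104.3] y [ 0.002  0.001 -1.   ] z ang 84.18 want 84.18 F [-1.   0.6  6.9] op 0.0092 q [-0.1   0.17  1.71  0.    1.26 -1.57]
```

>>> {"op": "play_rows", "data": {
  "moves": [
    {"x":0.08,"y":0.8,"z":-0.15,"turn":0,"jaw":0.6},
    {"x":0.04,"y":0.3,"z":-0.1,"turn":0,"jaw":0.6},
    {"x":0,"y":0,"z":0,"turn":0,"jaw":0.6},
    {"x":0,"y":0,"z":0,"turn":0,"jaw":2.5},
    {"x":0,"y":0,"z":0,"turn":0,"jaw":4},
    {"x":0,"y":0,"z":0,"turn":0,"jaw":4},
    {"x":0,"y":0,"z":0,"turn":0,"jaw":4}
  ]
}}

```text
t: 7.6
tool_pos: [0.6289, 0.0229, 0.0995]
tool_rot: [-1.569, 0.082, -0.079]
contact_force: [-1.1, -0.4, 0.4]
opening: 0.0402
```

```bash
python3 -c "
from st import *
pr()
I={c:eyes.get_image(c) for c in('side',)}
a=I['side']['img'][80:280,250:470,::-1]
cv2.imwrite('pics/s4.png',cv2.resize(a,None,fx=2.8,fy=2.8,interpolation=2))"
```

```text
t 7.6 tcp w cm [62.89  2.29  9.95] jig [96.9 82.2 99.5] y [-0.002  0.    -1.   ] z ang 84.14 want 84.18 F [-1.1 -0.4  0.4] op 0.0402 q [-0.08  0.18  1.71  0.    1.26 -1.55]
```

View pics/s4.png

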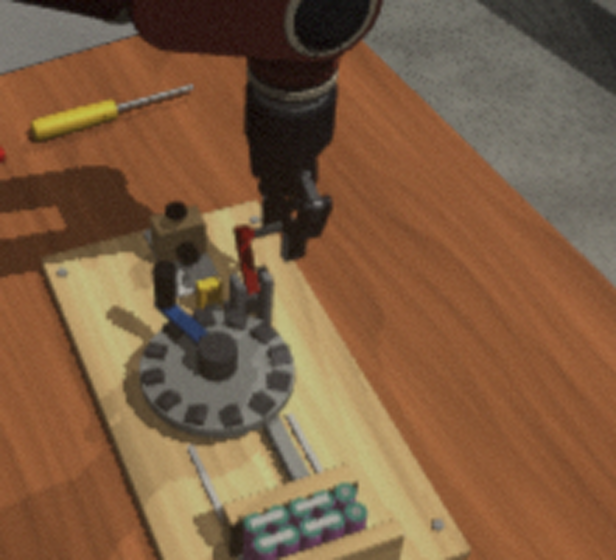

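>>> {"op": "play_rows", "data": {
  "moves": [
    {"x":0,"y":0,"z":1.5,"turn":0,"jaw":4.5},
    {"x":0,"y":0,"z":2.5,"turn":0,"jaw":4.5},
    {"x":0,"y":0,"z":2.2,"turn":0,"jaw":4.5},
    {"x":-3,"y":0,"z":0,"turn":0,"jaw":4.5},
    {"x":-3.2,"y":0,"z":0,"turn":0,"jaw":4.5},
    {"x":-3,"y":0,"z":0,"turn":0,"jaw":4.5},
    {"x":-3,"y":0,"z":0,"turn":0,"jaw":4.5},
    {"x":0,"y":0,"z":0,"turn":0,"jaw":4.5}
  ]
}}

```text
t: 8.32
tool_pos: [0.503, 0.0233, 0.1617]
tool_rot: [-1.569, 0.083, -0.077]
contact_force: [-0.2, 0.2, -1.1]
opening: 0.0449
```

>>> {"op": "play_rows", "data": {
  "moves": [
    {"x":0,"y":0,"z":0,"turn":0,"jaw":4.5},
    {"x":0,"y":0,"z":0,"turn":0,"jaw":4.5}
  ]
}}

```text
t: 8.48
tool_pos: [0.5086, 0.0228, 0.1638]
tool_rot: [-1.569, 0.078, -0.082]
contact_force: [-0.3, -0.2, 0.6]
opening: 0.0448
```

```bash
python3 -c "
from st import *
v[1]+=.002;np.save('jig.npy',v)
o=pr();print((W((72*np.cos(1.92),72*np.sin(1.92),84))-o['tool_pos'])*100)
I={c:eyes.get_image(c) for c in('side','top')}
a=I['side']['img'][80:280,250:470,::-1]
cv2.imwrite('pics/s5.png',cv2.resize(a,None,fx=2.8,fy=2.8,interpolation=2))
r=regions_of('side','pawl');print([(x['point'],x['score']) for x in r[:2]])"
```

```text
t 8.48 tcp w cm [50.86  2.28 16.38] jig [-22.6  67.9 163.8] y [ 0.003 -0.    -1.   ] z ang 84.14 want 84.18 F [-0.3 -0.2  0.6] op 0.0448 q [-0.1  -0.18  1.95  0.    1.37 -1.57]
[-2.01162282e-01 -2.30016896e-03 -7.98324748e+00]
[([341.5, 163.4], 0.56)]
```

View pics/s5.png

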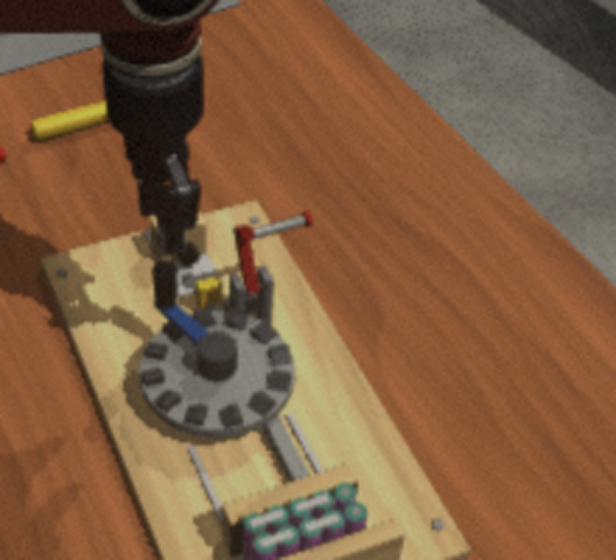

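>>> {"op": "play_rows", "data": {
  "moves": [
    {"x":-0.2,"y":0,"z":-1.5,"turn":0,"jaw":4.5},
    {"x":0,"y":0,"z":-1.5,"turn":0,"jaw":4.5},
    {"x":0,"y":0,"z":-1.5,"turn":0,"jaw":4.5},
    {"x":0,"y":0,"z":-1.2,"turn":0,"jaw":4.5},
    {"x":0,"y":0,"z":-1.2,"turn":0,"jaw":4.5},
    {"x":0,"y":0,"z":-0.9,"turn":0,"jaw":4.5},
    {"x":0,"y":0,"z":0,"turn":0,"jaw":4.5},
    {"x":0,"y":0,"z":0,"turn":0,"jaw":4.5}
  ]
}}

```text
t: 9.3
tool_pos: [0.5055, 0.0229, 0.0839]
tool_rot: [-1.569, 0.081, -0.079]
contact_force: [-0.1, -0.0, 0.3]
opening: 0.045
```

>>> {"op": "play_rows", "data": {
  "moves": [
    {"x":0,"y":0,"z":0,"turn":0,"jaw":1.8},
    {"x":0,"y":0,"z":0,"turn":0,"jaw":1.8},
    {"x":0,"y":0,"z":0,"turn":0,"jaw":1.8},
    {"x":0,"y":0,"z":0,"turn":0,"jaw":1.8},
    {"x":0,"y":0,"z":0,"turn":0,"jaw":1.8}
  ],
  "squeeze": 30
}}

```text
t: 9.72
tool_pos: [0.5065, 0.0231, 0.0856]
tool_rot: [-1.569, 0.078, -0.082]
contact_force: [-0.8, 1.8, 3.3]
opening: 0.0208
```

```bash
python3 -c "
from st import *
o=pr()
I={c:eyes.get_image(c) for c in('side','top')}
a=I['side']['img'][80:280,250:470,::-1]
cv2.imwrite('pics/s6.png',cv2.resize(a,None,fx=2.8,fy=2.8,interpolation=2))
"
```

```text
t 9.72 tcp w cm [50.65  2.31  8.56] jig [-24.7  68.   85.6] y [ 0.002  0.    -1.   ] z ang 84.15 want 84.18 F [-0.8  1.8  3.3] op 0.0208 q [-0.1  -0.09  2.01  0.    1.22 -1.57]
```

View pics/s6.png

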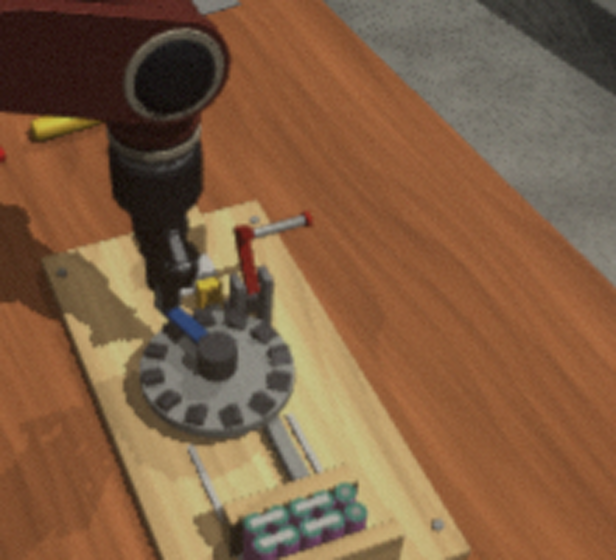

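```bash
python3 -c "
from st import *
p=None
for k in range(0,17):
    a=1.92+.1*k; q=W((72*np.cos(a),72*np.sin(a),84))*100
    if p is not None: print(round(.1*k,2),np.round(q-p,2)[:2],np.round(q,2)[:2])
    p=q
"
```

```text
0.1 [-0.69 -0.21] [49.97  2.06]
0.2 [-0.66 -0.28] [49.3   1.79]
0.3 [-0.63 -0.34] [48.67  1.44]
0.4 [-0.59 -0.4 ] [48.08  1.04]
0.5 [-0.55 -0.46] [47.53  0.57]
0.6 [-0.5  -0.52] [47.02  0.06]
0.7 [-0.45 -0.56] [46.57 -0.5 ]
0.8 [-0.39 -0.6 ] [46.18 -1.11]
0.9 [-0.33 -0.64] [45.86 -1.75]
1.0 [-0.26 -0.67] [45.59 -2.42]
1.1 [-0.19 -0.69] [45.4  -3.11]
1.2 [-0.12 -0.71] [45.27 -3.82]
1.3 [-0.05 -0.72] [45.22 -4.54]
1.4 [ 0.02 -0.72] [45.24 -5.26]
1.5 [ 0.09 -0.71] [45.33 -5.97]
1.6 [ 0.16 -0.7 ] [45.49 -6.67]
```

>>> {"op": "play_rows", "data": {
  "moves": [
    {"x":-0.69,"y":-0.21,"z":0,"turn":0,"jaw":1.8},
    {"x":-0.66,"y":-0.28,"z":0,"turn":0,"jaw":1.8},
    {"x":-0.63,"y":-0.34,"z":0,"turn":0,"jaw":1.8},
    {"x":-0.59,"y":-0.4,"z":0,"turn":0,"jaw":1.8},
    {"x":0,"y":0,"z":0,"turn":0,"jaw":1.8}
  ]
}}

```text
t: 10.23
tool_pos: [0.4794, 0.0102, 0.0855]
tool_rot: [-1.57, 0.08, -0.081]
contact_force: [-3.4, 2.2, 8.4]
opening: 0.0207
```

```bash
cat >>st.py <<'E'
def kn():
    o=pr();j=J(o["tool_pos"]);a=np.arctan2(j[1],j[0])%(2*np.pi);f=o["contact_force"]
    t=np.array([-np.sin(a+v[2]),np.cos(a+v[2])]);r=np.array([np.cos(a+v[2]),np.sin(a+v[2])])
    print("rad",np.hypot(*j[:2]).round(2),"travel",round(a-1.92,3),"Ftang push",round(-f[:2]@t,1),"Frad on tool",round(f[:2]@r,1))
E
python3 -c "
from st import *
kn()"
```

```text
t 10.23 tcp w cm [47.94  1.02  8.55] jig [-50.4  52.4  85.5] y [ 0. -0. -1.] z ang 84.13 want 84.18 F [-3.4  2.2  8.4] op 0.0207 q [-0.13 -0.16  2.07 -0.    1.23 -1.6 ]
rad 72.68 travel 0.416 Ftang push -1.3 Frad on tool 3.8
```

>>> {"op": "play_rows", "data": {
  "moves": [
    {"x":-0.5,"y":-0.46,"z":0.1,"turn":0,"jaw":1.8},
    {"x":-0.5,"y":-0.52,"z":0.1,"turn":0,"jaw":1.8},
    {"x":-0.45,"y":-0.56,"z":0,"turn":0,"jaw":1.8},
    {"x":-0.39,"y":-0.6,"z":0,"turn":0,"jaw":1.8},
    {"x":-0.17,"y":-0.32,"z":0,"turn":0,"jaw":1.8},
    {"x":0,"y":0,"z":0,"turn":0,"jaw":1.8},
    {"x":0,"y":0,"z":0,"turn":0,"jaw":1.8}
  ]
}}

```text
t: 10.82
tool_pos: [0.4586, -0.0149, 0.0857]
tool_rot: [-1.571, 0.083, -0.078]
contact_force: [-2.6, -1.0, -1.9]
opening: 0.0207
```

```bash
python3 -c "
from st import *
kn()
I={c:eyes.get_image(c) for c in('side','top')}
a=I['side']['img'][80:280,250:470,::-1]
cv2.imwrite('pics/s7.png',cv2.resize(a,None,fx=2.8,fy=2.8,interpolation=2))
"
```

```text
t 10.82 tcp w cm [45.86 -1.49  8.57] jig [-68.5  25.4  85.7] y [-0.003 -0.001 -1.   ] z ang 84.11 want 84.18 F [-2.6 -1.  -1.9] op 0.0207 q [-0.19 -0.22  2.12 -0.    1.24 -1.66]
rad 73.06 travel 0.867 Ftang push -2.1 Frad on tool 1.9
```

View pics/s7.png

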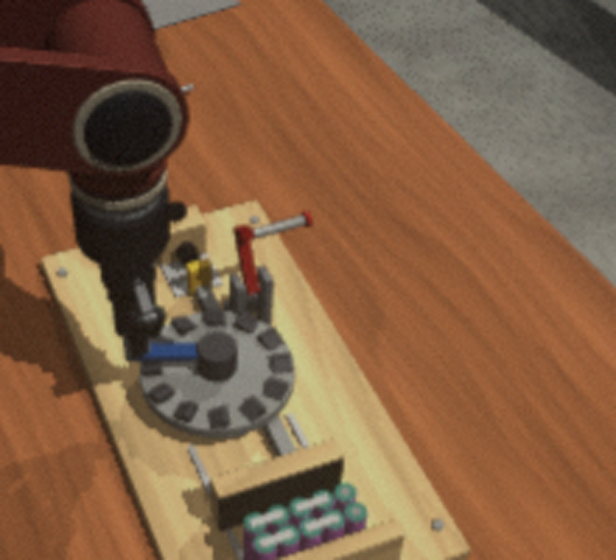

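>>> {"op": "play_rows", "data": {
  "moves": [
    {"x":-0.15,"y":-0.32,"z":0,"turn":0,"jaw":1.8},
    {"x":-0.13,"y":-0.33,"z":0,"turn":0,"jaw":1.8},
    {"x":0,"y":0,"z":0,"turn":0,"jaw":1.8},
    {"x":0,"y":0,"z":0,"turn":0,"jaw":1.8}
  ]
}}

```text
t: 11.25
tool_pos: [0.4562, -0.0204, 0.0857]
tool_rot: [-1.569, 0.082, -0.079]
contact_force: [-2.4, 1.2, -5.3]
opening: 0.0208
```

```bash
python3 -c "
from st import *
kn()"
```

```text
t 11.25 tcp w cm [45.62 -2.04  8.57] jig [-70.3  19.6  85.7] y [-0.002  0.    -1.   ] z ang 84.14 want 84.18 F [-2.4  1.2 -5.3] op 0.0208 q [-0.21 -0.22  2.13 -0.    1.24 -1.68]
rad 73.01 travel 0.95 Ftang push 0.3 Frad on tool 2.6
```

>>> {"op": "play_rows", "data": {
  "moves": [
    {"x":-0.1,"y":-0.28,"z":0,"turn":0,"jaw":1.8},
    {"x":0,"y":0,"z":0,"turn":0,"jaw":1.8},
    {"x":0,"y":0,"z":0,"turn":0,"jaw":1.8}
  ]
}}

```text
t: 11.5
tool_pos: [0.4552, -0.0232, 0.0857]
tool_rot: [-1.569, 0.082, -0.079]
contact_force: [-2.7, 2.9, -6.1]
opening: 0.0208
```

```bash
python3 -c "
from st import *
kn()"
```

```text
t 11.5 tcp w cm [45.52 -2.32  8.57] jig [-71.1  16.7  85.7] y [-0.002  0.    -1.   ] z ang 84.14 want 84.18 F [-2.7  2.9 -6.1] op 0.0208 q [-0.21 -0.23  2.13 -0.    1.24 -1.68]
rad 73.0 travel 0.991 Ftang push 1.9 Frad on tool 3.5
```

>>> {"op": "play_rows", "data": {
  "moves": [
    {"x":-0.1,"y":-0.27,"z":0,"turn":0,"jaw":1.8},
    {"x":0,"y":0,"z":0,"turn":0,"jaw":1.8},
    {"x":0,"y":0,"z":0,"turn":0,"jaw":1.8}
  ]
}}

```text
t: 11.75
tool_pos: [0.4543, -0.0261, 0.0858]
tool_rot: [-1.569, 0.082, -0.079]
contact_force: [-2.7, 2.0, -7.9]
opening: 0.0214
```

```bash
python3 -c "
from st import *
kn()"
```

```text
t 11.75 tcp w cm [45.43 -2.61  8.58] jig [-71.7  13.8  85.8] y [-0.002  0.    -1.   ] z ang 84.14 want 84.18 F [-2.7  2.  -7.9] op 0.0214 q [-0.22 -0.23  2.13 -0.    1.24 -1.69]
rad 72.99 travel 1.032 Ftang push 1.2 Frad on tool 3.2
```

>>> {"op": "play_rows", "data": {
  "moves": [
    {"x":-0.06,"y":-0.28,"z":-0.1,"turn":0,"jaw":1.8},
    {"x":0,"y":0,"z":0,"turn":0,"jaw":1.8},
    {"x":0,"y":0,"z":0,"turn":0,"jaw":1.8}
  ]
}}

```text
t: 12.0
tool_pos: [0.4537, -0.0288, 0.0857]
tool_rot: [-1.569, 0.082, -0.078]
contact_force: [-7.9, 2.9, -3.2]
opening: 0.0211
```

```bash
python3 -c "
from st import *
kn()
I={c:eyes.get_image(c) for c in('side','top')}
a=I['side']['img'][120:220,280:400,::-1]
cv2.imwrite('pics/s8.png',cv2.resize(a,None,fx=5.5,fy=5.5,interpolation=2))
"
```

```text
t 12.0 tcp w cm [45.37 -2.88  8.57] jig [-72.   11.   85.7] y [-0.003  0.    -1.   ] z ang 84.15 want 84.18 F [-7.9  2.9 -3.2] op 0.0211 q [-0.23 -0.23  2.13 -0.    1.24 -1.7 ]
rad 72.86 travel 1.07 Ftang push 0.8 Frad on tool 8.4
```

View pics/s8.png

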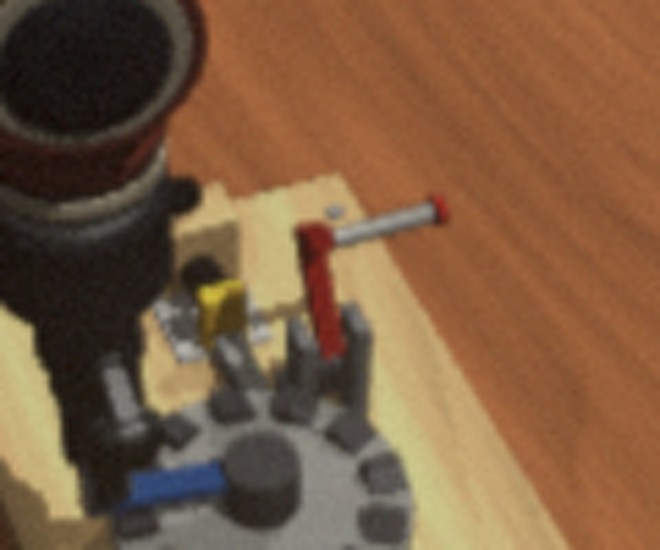

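>>> {"op": "play_rows", "data": {
  "moves": [
    {"x":-0.15,"y":-0.28,"z":0,"turn":0,"jaw":1.8},
    {"x":0,"y":0,"z":0,"turn":0,"jaw":1.8},
    {"x":0,"y":0,"z":0,"turn":0,"jaw":1.8}
  ]
}}

```text
t: 12.35
tool_pos: [0.4529, -0.0319, 0.0857]
tool_rot: [-1.57, 0.081, -0.08]
contact_force: [-5.0, 1.8, -3.7]
opening: 0.0203
```

```bash
python3 -c "
from st import *
kn()"
```

```text
t 12.35 tcp w cm [45.29 -3.19  8.57] jig [-72.5   7.9  85.7] y [-0.    -0.001 -1.   ] z ang 84.14 want 84.18 F [-5.   1.8 -3.7] op 0.0203 q [-0.23 -0.23  2.13 -0.    1.24 -1.7 ]
rad 72.92 travel 1.114 Ftang push 0.7 Frad on tool 5.3
```

>>> {"op": "play_rows", "data": {
  "moves": [
    {"x":-0.05,"y":-0.28,"z":0,"turn":0,"jaw":1.8},
    {"x":0,"y":0,"z":0,"turn":0,"jaw":1.8},
    {"x":0,"y":0,"z":0,"turn":0,"jaw":1.8}
  ]
}}

```text
t: 12.6
tool_pos: [0.4523, -0.0346, 0.0857]
tool_rot: [-1.57, 0.081, -0.08]
contact_force: [-5.4, 1.6, -3.3]
opening: 0.0209
```

```bash
python3 -c "
from st import *
kn()"
```

```text
t 12.6 tcp w cm [45.23 -3.46  8.57] jig [-72.8   5.1  85.7] y [-0.001 -0.    -1.   ] z ang 84.14 want 84.18 F [-5.4  1.6 -3.3] op 0.0209 q [-0.24 -0.23  2.13 -0.    1.24 -1.71]
rad 72.94 travel 1.152 Ftang push 0.7 Frad on tool 5.6
```

>>> {"op": "play_rows", "data": {
  "moves": [
    {"x":-0.05,"y":-0.28,"z":0,"turn":0,"jaw":1.8},
    {"x":0,"y":0,"z":0,"turn":0,"jaw":1.8},
    {"x":0,"y":0,"z":0,"turn":0,"jaw":1.8}
  ]
}}

```text
t: 12.85
tool_pos: [0.4519, -0.0375, 0.0857]
tool_rot: [-1.57, 0.081, -0.08]
contact_force: [-4.9, 1.6, -2.5]
opening: 0.0207
```

>>> {"op": "play_rows", "data": {
  "moves": [
    {"x":-0.03,"y":-0.28,"z":0,"turn":0,"jaw":1.8},
    {"x":0,"y":0,"z":0,"turn":0,"jaw":1.8},
    {"x":0,"y":0,"z":0,"turn":0,"jaw":1.8}
  ]
}}

```text
t: 13.1
tool_pos: [0.4516, -0.0403, 0.0857]
tool_rot: [-1.57, 0.081, -0.08]
contact_force: [-4.8, 0.9, -3.7]
opening: 0.0205
```

```bash
python3 -c "
from st import *
kn()"
```

```text
t 13.1 tcp w cm [45.16 -4.03  8.57] jig [-72.9  -0.7  85.7] y [-0.001 -0.001 -1.   ] z ang 84.14 want 84.18 F [-4.8  0.9 -3.7] op 0.0205 q [-0.25 -0.23  2.13 -0.    1.24 -1.72]
rad 72.94 travel 1.231 Ftang push 0.4 Frad on tool 4.8
```

>>> {"op": "play_rows", "data": {
  "moves": [
    {"x":-0.03,"y":-0.28,"z":0,"turn":0,"jaw":1.8},
    {"x":0,"y":0,"z":0,"turn":0,"jaw":1.8},
    {"x":0,"y":0,"z":0,"turn":0,"jaw":1.8}
  ]
}}

```text
t: 13.35
tool_pos: [0.4514, -0.0432, 0.0857]
tool_rot: [-1.57, 0.08, -0.08]
contact_force: [-4.8, 1.3, -3.5]
opening: 0.0208
```

>>> {"op": "play_rows", "data": {
  "moves": [
    {"x":-0.01,"y":-0.28,"z":0,"turn":0,"jaw":1.8},
    {"x":0,"y":0,"z":0,"turn":0,"jaw":1.8},
    {"x":0,"y":0,"z":0,"turn":0,"jaw":1.8}
  ]
}}

```text
t: 13.6
tool_pos: [0.4513, -0.0459, 0.0857]
tool_rot: [-1.57, 0.08, -0.08]
contact_force: [-5.2, 1.1, -3.8]
opening: 0.0204
```

```bash
python3 -c "
from st import *
kn()
I={c:eyes.get_image(c) for c in('side','top')}
a=I['side']['img'][120:220,280:400,::-1]
cv2.imwrite('pics/s9.png',cv2.resize(a,None,fx=5.5,fy=5.5,interpolation=2))
"
```

```text
t 13.6 tcp w cm [45.13 -4.59  8.57] jig [-72.7  -6.3  85.7] y [-0.    -0.001 -1.   ] z ang 84.15 want 84.18 F [-5.2  1.1 -3.8] op 0.0204 q [-0.27 -0.23  2.13 -0.    1.24 -1.73]
rad 72.93 travel 1.308 Ftang push 1.1 Frad on tool 5.2
```

View pics/s9.png

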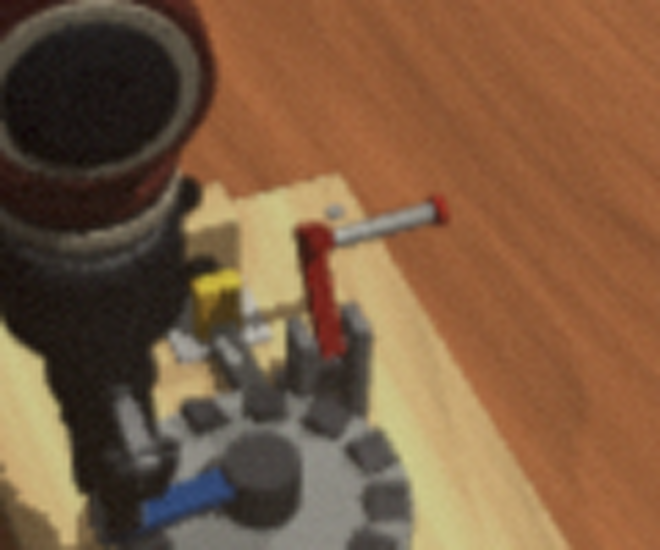

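>>> {"op": "play_rows", "data": {
  "moves": [
    {"x":0.0,"y":-0.24,"z":0,"turn":0,"jaw":1.8},
    {"x":0,"y":0,"z":0,"turn":0,"jaw":1.8},
    {"x":0,"y":0,"z":0,"turn":0,"jaw":1.8}
  ]
}}

```text
t: 13.95
tool_pos: [0.4513, -0.0483, 0.0857]
tool_rot: [-1.57, 0.08, -0.08]
contact_force: [-5.0, 2.0, -3.1]
opening: 0.0209
```

>>> {"op": "play_rows", "data": {
  "moves": [
    {"x":0.0,"y":-0.24,"z":0,"turn":0,"jaw":1.8},
    {"x":0,"y":0,"z":0,"turn":0,"jaw":1.8},
    {"x":0,"y":0,"z":0,"turn":0,"jaw":1.8}
  ]
}}

```text
t: 14.2
tool_pos: [0.4514, -0.0507, 0.0857]
tool_rot: [-1.57, 0.08, -0.08]
contact_force: [-4.9, -0.0, -1.8]
opening: 0.0205
```

```bash
python3 -c "
from st import *
kn()"
```

```text
t 14.2 tcp w cm [45.14 -5.07  8.57] jig [-72.1 -11.   85.7] y [ 0.    -0.001 -1.   ] z ang 84.15 want 84.18 F [-4.9 -0.  -1.8] op 0.0205 q [-0.28 -0.23  2.13 -0.    1.24 -1.74]
rad 72.92 travel 1.373 Ftang push 0.2 Frad on tool 4.8
```

>>> {"op": "play_rows", "data": {
  "moves": [
    {"x":0.02,"y":-0.24,"z":0,"turn":0,"jaw":1.8},
    {"x":0,"y":0,"z":0,"turn":0,"jaw":1.8},
    {"x":0,"y":0,"z":0,"turn":0,"jaw":1.8}
  ]
}}

```text
t: 14.45
tool_pos: [0.4515, -0.0531, 0.0857]
tool_rot: [-1.57, 0.08, -0.08]
contact_force: [-5.5, 0.3, -2.4]
opening: 0.0209
```

>>> {"op": "play_rows", "data": {
  "moves": [
    {"x":0.02,"y":-0.24,"z":0,"turn":0,"jaw":1.8},
    {"x":0,"y":0,"z":0,"turn":0,"jaw":1.8},
    {"x":0,"y":0,"z":0,"turn":0,"jaw":1.8}
  ]
}}

```text
t: 14.7
tool_pos: [0.4518, -0.0555, 0.0857]
tool_rot: [-1.57, 0.08, -0.08]
contact_force: [-5.0, -0.3, -1.7]
opening: 0.0208
```

```bash
python3 -c "
from st import *
kn()
I={c:eyes.get_image(c) for c in('side','top')}
a=I['side']['img'][120:220,280:400,::-1]
cv2.imwrite('pics/s10.png',cv2.resize(a,None,fx=5.5,fy=5.5,interpolation=2))
"
```

```text
t 14.7 tcp w cm [45.18 -5.55  8.57] jig [-71.2 -15.7  85.7] y [ 0.    -0.001 -1.   ] z ang 84.14 want 84.18 F [-5.  -0.3 -1.7] op 0.0208 q [-0.29 -0.23  2.13 -0.    1.24 -1.75]
rad 72.89 travel 1.439 Ftang push 0.3 Frad on tool 5.0
```

View pics/s10.png

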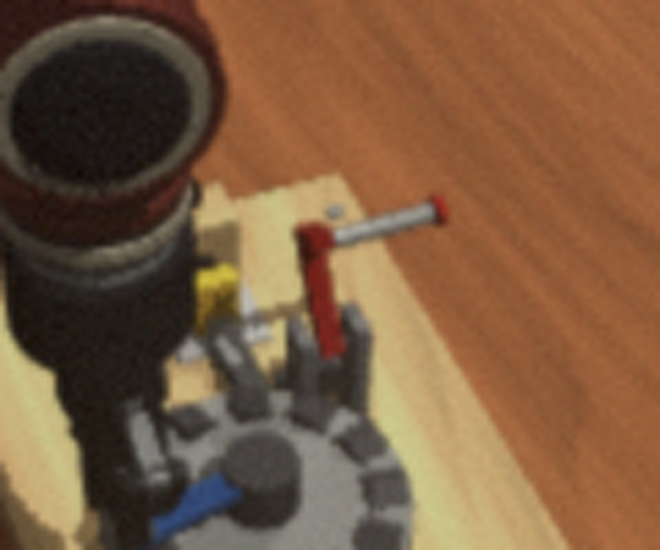

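>>> {"op": "play_rows", "data": {
  "moves": [
    {"x":0.03,"y":-0.24,"z":0,"turn":0,"jaw":1.8},
    {"x":0,"y":0,"z":0,"turn":0,"jaw":1.8},
    {"x":0,"y":0,"z":0,"turn":0,"jaw":1.8}
  ]
}}

```text
t: 15.05
tool_pos: [0.4521, -0.0578, 0.0857]
tool_rot: [-1.57, 0.08, -0.08]
contact_force: [-4.9, 0.0, -1.1]
opening: 0.0209
```

```bash
python3 -c "
from st import *
kn()"
```

```text
t 15.05 tcp w cm [45.21 -5.78  8.57] jig [-70.6 -18.   85.7] y [ 0. -0. -1.] z ang 84.15 want 84.18 F [-4.9  0.  -1.1] op 0.0209 q [-0.29 -0.23  2.13 -0.    1.24 -1.76]
rad 72.89 travel 1.471 Ftang push 0.7 Frad on tool 4.9
```

>>> {"op": "play_rows", "data": {
  "moves": [
    {"x":0.04,"y":-0.24,"z":0,"turn":0,"jaw":1.8},
    {"x":0,"y":0,"z":0,"turn":0,"jaw":1.8},
    {"x":0,"y":0,"z":0,"turn":0,"jaw":1.8}
  ]
}}

```text
t: 15.3
tool_pos: [0.4525, -0.0602, 0.0857]
tool_rot: [-1.57, 0.08, -0.081]
contact_force: [-5.1, -0.3, -2.4]
opening: 0.0209
```

```bash
python3 -c "
from st import *
kn()"
```

```text
t 15.3 tcp w cm [45.25 -6.02  8.57] jig [-70.  -20.4  85.7] y [ 0.    -0.001 -1.   ] z ang 84.15 want 84.18 F [-5.1 -0.3 -2.4] op 0.0209 q [-0.3  -0.23  2.13 -0.    1.24 -1.76]
rad 72.87 travel 1.505 Ftang push 0.6 Frad on tool 5.1
```

>>> {"op": "play_rows", "data": {
  "moves": [
    {"x":0.05,"y":-0.22,"z":0,"turn":0,"jaw":1.8},
    {"x":0,"y":0,"z":0,"turn":0,"jaw":1.8},
    {"x":0,"y":0,"z":0,"turn":0,"jaw":1.8}
  ]
}}

```text
t: 15.55
tool_pos: [0.4529, -0.0622, 0.0857]
tool_rot: [-1.569, 0.08, -0.08]
contact_force: [-4.4, 1.3, -0.1]
opening: 0.0205
```

```bash
python3 -c "
from st import *
kn()
I={c:eyes.get_image(c) for c in('side','top')}
a=I['side']['img'][130:200,290:370,::-1]
cv2.imwrite('pics/s11.png',cv2.resize(a,None,fx=8,fy=8,interpolation=2))"
```

```text
t 15.55 tcp w cm [45.29 -6.22  8.57] jig [-69.4 -22.3  85.7] y [ 0. -0. -1.] z ang 84.15 want 84.18 F [-4.4  1.3 -0.1] op 0.0205 q [-0.3  -0.22  2.13 -0.    1.24 -1.77]
rad 72.87 travel 1.533 Ftang push 2.2 Frad on tool 4.0
```

View pics/s11.png

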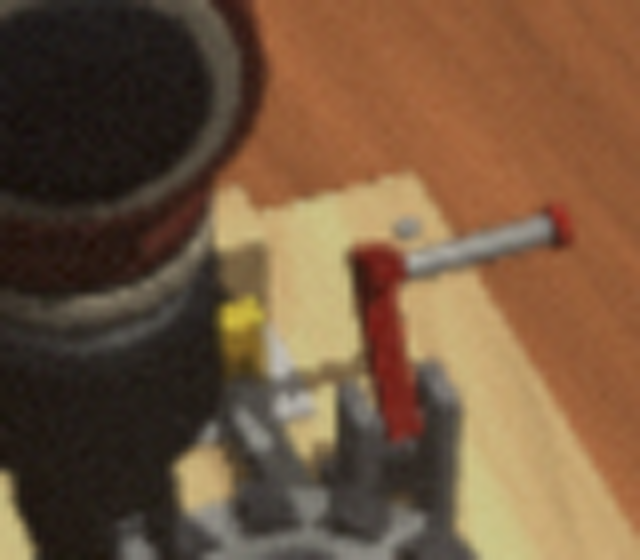

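Push has risen to 2.2; go on in small steps.

>>> {"op": "play_rows", "data": {
  "moves": [
    {"x":0.04,"y":-0.15,"z":0,"turn":0,"jaw":1.8},
    {"x":0,"y":0,"z":0,"turn":0,"jaw":1.8},
    {"x":0,"y":0,"z":0,"turn":0,"jaw":1.8}
  ]
}}

```text
t: 15.9
tool_pos: [0.4531, -0.0629, 0.0856]
tool_rot: [-1.567, 0.081, -0.08]
contact_force: [-5.9, 4.0, 0.3]
opening: 0.0209
```

```bash
python3 -c "
from st import *
kn()"
```

```text
t 15.9 tcp w cm [45.31 -6.29  8.56] jig [-69.2 -23.   85.6] y [-0.001  0.002 -1.   ] z ang 84.15 want 84.18 F [-5.9  4.   0.3] op 0.0209 q [-0.3  -0.22  2.12  0.    1.24 -1.77]
rad 72.88 travel 1.542 Ftang push 5.2 Frad on tool 4.9
```

>>> {"op": "play_rows", "data": {
  "moves": [
    {"x":0.04,"y":-0.15,"z":0,"turn":0,"jaw":1.8},
    {"x":0,"y":0,"z":0,"turn":0,"jaw":1.8},
    {"x":0,"y":0,"z":0,"turn":0,"jaw":1.8}
  ]
}}

```text
t: 16.15
tool_pos: [0.4532, -0.0636, 0.0856]
tool_rot: [-1.565, 0.082, -0.079]
contact_force: [-7.6, 7.7, 1.3]
opening: 0.0208
```

```bash
python3 -c "
from st import *
kn()"
```

```text
t 16.15 tcp w cm [45.32 -6.36  8.56] jig [-68.9 -23.6  85.6] y [-0.001  0.004 -1.   ] z ang 84.14 want 84.18 F [-7.6  7.7  1.3] op 0.0208 q [-0.3  -0.22  2.12  0.    1.24 -1.77]
rad 72.87 travel 1.552 Ftang push 9.2 Frad on tool 5.6
```

>>> {"op": "play_rows", "data": {
  "moves": [
    {"x":0,"y":0,"z":0,"turn":0,"jaw":1.8},
    {"x":0,"y":0,"z":0,"turn":0,"jaw":1.8},
    {"x":0,"y":0,"z":0,"turn":0,"jaw":1.8},
    {"x":0,"y":0,"z":0,"turn":0,"jaw":1.8},
    {"x":0,"y":0,"z":0,"turn":0,"jaw":1.8},
    {"x":0,"y":0,"z":0,"turn":0,"jaw":1.8},
    {"x":0,"y":0,"z":0,"turn":0,"jaw":1.8},
    {"x":0,"y":0,"z":0,"turn":0,"jaw":1.8}
  ]
}}

```text
t: 16.82
tool_pos: [0.4532, -0.0636, 0.0856]
tool_rot: [-1.566, 0.081, -0.079]
contact_force: [-7.3, 8.2, 0.9]
opening: 0.0204
```

```bash
python3 -c "
from st import *
kn()"
```

```text
t 16.82 tcp w cm [45.32 -6.36  8.56] jig [-68.9 -23.6  85.6] y [-0.001  0.004 -1.   ] z ang 84.15 want 84.18 F [-7.3  8.2  0.9] op 0.0204 q [-0.3  -0.22  2.12  0.    1.24 -1.77]
rad 72.86 travel 1.552 Ftang push 9.6 Frad on tool 5.3
```

>>> {"op": "play_rows", "data": {
  "moves": [
    {"x":0,"y":0,"z":0,"turn":0,"jaw":1.8},
    {"x":0,"y":0,"z":0,"turn":0,"jaw":1.8},
    {"x":0,"y":0,"z":0,"turn":0,"jaw":1.8},
    {"x":0,"y":0,"z":0,"turn":0,"jaw":1.8},
    {"x":0,"y":0,"z":0,"turn":0,"jaw":1.8},
    {"x":0,"y":0,"z":0,"turn":0,"jaw":1.8}
  ]
}}

```text
t: 17.32
tool_pos: [0.4532, -0.0636, 0.0856]
tool_rot: [-1.566, 0.081, -0.079]
contact_force: [-7.6, 8.0, 1.2]
opening: 0.0205
```

```bash
python3 -c "
from st import *
kn()"
```

```text
t 17.32 tcp w cm [45.32 -6.36  8.56] jig [-68.9 -23.6  85.6] y [-0.001  0.004 -1.   ] z ang 84.15 want 84.18 F [-7.6  8.   1.2] op 0.0205 q [-0.3  -0.22  2.12  0.    1.24 -1.77]
rad 72.88 travel 1.552 Ftang push 9.5 Frad on tool 5.6
```

>>> {"op": "play_rows", "data": {
  "moves": [
    {"x":-0.08,"y":0.15,"z":0,"turn":0,"jaw":1.8},
    {"x":0,"y":0,"z":0,"turn":0,"jaw":1.8},
    {"x":0,"y":0,"z":0,"turn":0,"jaw":4.5},
    {"x":0,"y":0,"z":0,"turn":0,"jaw":4.5},
    {"x":0,"y":0,"z":0,"turn":0,"jaw":4.5},
    {"x":0,"y":0,"z":0,"turn":0,"jaw":4.5}
  ]
}}

```text
t: 17.82
tool_pos: [0.4541, -0.0642, 0.0865]
tool_rot: [-1.57, 0.078, -0.083]
contact_force: [-0.7, -0.2, 1.1]
opening: 0.0449
```

```bash
python3 -c "
from st import *
kn()"
```

```text
t 17.82 tcp w cm [45.41 -6.42  8.65] jig [-68.  -24.1  86.5] y [ 0.003 -0.001 -1.   ] z ang 84.14 want 84.18 F [-0.7 -0.2  1.1] op 0.0449 q [-0.3  -0.22  2.12 -0.    1.24 -1.77]
rad 72.12 travel 1.563 Ftang push -0.1 Frad on tool 0.7
```

>>> {"op": "play_rows", "data": {
  "moves": [
    {"x":0,"y":0,"z":1.5,"turn":0,"jaw":4.5},
    {"x":0,"y":0,"z":2.5,"turn":0,"jaw":4.5},
    {"x":0,"y":0,"z":2.5,"turn":0,"jaw":4.5},
    {"x":0,"y":0,"z":2.0,"turn":0,"jaw":4.5},
    {"x":0,"y":0,"z":0,"turn":0,"jaw":4.5},
    {"x":0,"y":0,"z":0,"turn":0,"jaw":4.5}
  ]
}}

```text
t: 18.32
tool_pos: [0.4542, -0.0642, 0.1722]
tool_rot: [-1.57, 0.077, -0.084]
contact_force: [-1.1, 0.2, -0.6]
opening: 0.0449
```

```bash
python3 -c "
from st import *
o=pr();print((W((98,85,96))-o['tool_pos'])*100)
I={c:eyes.get_image(c) for c in('side','top')}
a=I['side']['img'][80:280,250:470,::-1]
cv2.imwrite('pics/s12.png',cv2.resize(a,None,fx=2.8,fy=2.8,interpolation=2))
for c in I:
  r=pinpoint(c,'pawl_bar');print(c,r[:1],proj(I[c],W((98,85,115))))
"
```

```text
t 18.32 tcp w cm [45.42 -6.42 17.22] jig [-67.9 -24.2 172.2] y [ 0.004 -0.001 -1.   ] z ang 84.14 want 84.18 F [-1.1  0.2 -0.6] op 0.0449 q [-0.3  -0.32  2.05 -0.    1.41 -1.77]
[17.61464149  9.1769213  -7.62041619]
side [{'point': [352.9, 158.5], 'score': 0.67}] [350.48238984 160.41446074]
top [{'point': [306.2, 157.7], 'score': 0.55}] [306.69218678 157.0326717 ]
```

View pics/s12.png

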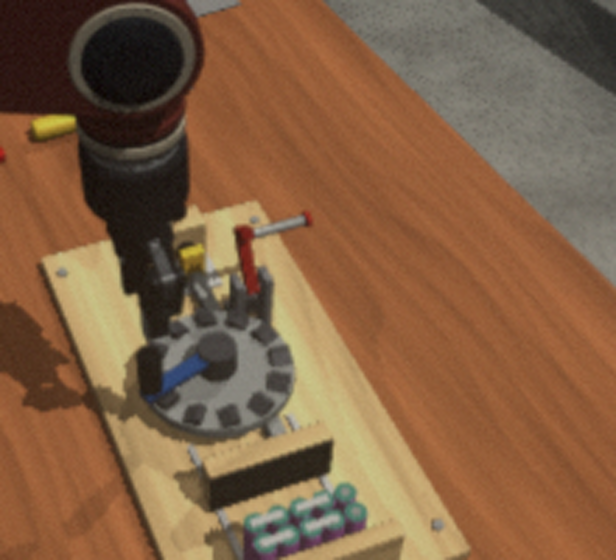

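>>> {"op": "play_rows", "data": {
  "moves": [
    {"x":2.9,"y":1.5,"z":0,"turn":0,"jaw":4.5},
    {"x":3,"y":1.5,"z":0,"turn":0,"jaw":4.5},
    {"x":3,"y":1.6,"z":0,"turn":0,"jaw":4.5},
    {"x":2.9,"y":1.5,"z":0,"turn":0,"jaw":4.5},
    {"x":2.9,"y":1.5,"z":0,"turn":0,"jaw":4.5},
    {"x":2.9,"y":1.5,"z":0,"turn":0,"jaw":4.5},
    {"x":0,"y":0,"z":0,"turn":0,"jaw":4.5},
    {"x":0,"y":0,"z":0,"turn":0,"jaw":4.5}
  ]
}}

```text
t: 19.18
tool_pos: [0.6288, 0.028, 0.1679]
tool_rot: [-1.569, 0.082, -0.076]
contact_force: [-0.4, 0.0, -0.3]
opening: 0.0451
```

>>> {"op": "play_rows", "data": {
  "moves": [
    {"x":0,"y":0,"z":0,"turn":0,"jaw":4.5},
    {"x":0,"y":0,"z":0,"turn":0,"jaw":4.5}
  ]
}}

```text
t: 19.35
tool_pos: [0.6278, 0.0269, 0.1696]
tool_rot: [-1.569, 0.082, -0.079]
contact_force: [-0.8, -0.6, 0.2]
opening: 0.0451
```

```bash
python3 -c "
from st import *
o=pr();print((W((98,85,96))-o['tool_pos'])*100)
I={c:eyes.get_image(c) for c in('side','top')}
a=I['side']['img'][80:280,250:470,::-1]
cv2.imwrite('pics/s13.png',cv2.resize(a,None,fx=2.8,fy=2.8,interpolation=2))
"
```

```text
t 19.35 tcp w cm [62.78  2.69 16.96] jig [ 95.5  84.1 169.6] y [-0.002 -0.    -1.   ] z ang 84.12 want 84.18 F [-0.8 -0.6  0.2] op 0.0451 q [-0.08  0.11  1.66 -0.    1.38 -1.54]
[ 0.25436225  0.06759229 -7.3632177 ]
```

View pics/s13.png

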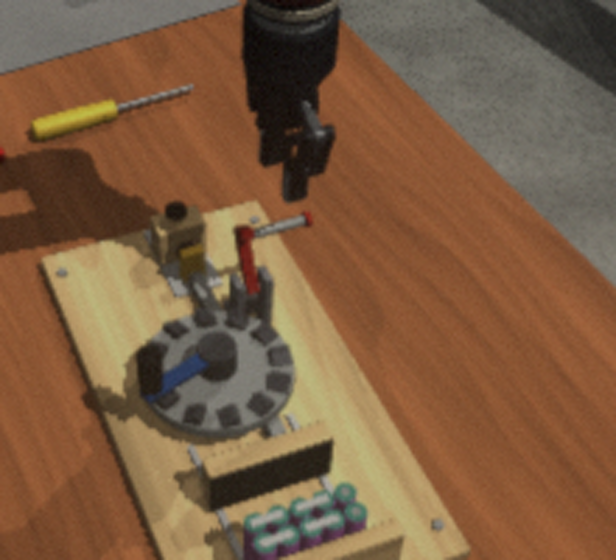

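Over the bar; the dog is at the rubber. Descend and grip.

>>> {"op": "play_rows", "data": {
  "moves": [
    {"x":0.2,"y":0.05,"z":-1.5,"turn":0,"jaw":4.5},
    {"x":0,"y":0,"z":-1.5,"turn":0,"jaw":4.5},
    {"x":0,"y":0,"z":-1.5,"turn":0,"jaw":4.5},
    {"x":0,"y":0,"z":-1.5,"turn":0,"jaw":4.5},
    {"x":0,"y":0,"z":-1.3,"turn":0,"jaw":4.5},
    {"x":0,"y":0,"z":0,"turn":0,"jaw":4.5},
    {"x":0,"y":0,"z":0,"turn":0,"jaw":4.5}
  ]
}}

```text
t: 20.03
tool_pos: [0.6297, 0.0279, 0.0954]
tool_rot: [-1.569, 0.083, -0.078]
contact_force: [-0.2, -0.3, 0.4]
opening: 0.045
```

>>> {"op": "play_rows", "data": {
  "moves": [
    {"x":0,"y":0,"z":0,"turn":0,"jaw":0.6},
    {"x":0,"y":0,"z":0,"turn":0,"jaw":0.6},
    {"x":0,"y":0,"z":0,"turn":0,"jaw":0.6},
    {"x":0,"y":0,"z":0,"turn":0,"jaw":0.6},
    {"x":0,"y":0,"z":0,"turn":0,"jaw":0.6},
    {"x":0,"y":0,"z":0,"turn":0,"jaw":0.6},
    {"x":0,"y":0,"z":0,"turn":0,"jaw":0.6}
  ],
  "squeeze": 20
}}

```text
t: 20.62
tool_pos: [0.6318, 0.028, 0.0987]
tool_rot: [-1.569, 0.078, -0.082]
contact_force: [0.9, 1.8, 3.6]
opening: 0.009
```

```bash
python3 -c "
from st import *
pr()
p=None
for a in np.arange(2.1,0,-.2).tolist()+[0]:
    q=W((98,60-50*np.cos(a),53+50*np.sin(a)))*100
    if p is not None: print(round(a,2),np.round(q-p,2),np.round(q,2))
    p=q
"
```

```text
t 20.62 tcp w cm [63.18  2.8   9.87] jig [99.4 85.6 98.7] y [ 0.003  0.    -1.   ] z ang 84.15 want 84.18 F [0.9 1.8 3.6] op 0.009 q [-0.07  0.18  1.7   0.    1.25 -1.54]
1.9 [-0.09 -0.9   0.42] [62.94  1.88 10.03]
1.7 [-0.1  -0.97  0.23] [62.84  0.91 10.26]
1.5 [-0.1  -0.99  0.03] [62.74 -0.08 10.29]
1.3 [-0.1  -0.98 -0.17] [62.64 -1.06 10.12]
1.1 [-0.09 -0.93 -0.36] [62.55 -1.99  9.76]
0.9 [-0.09 -0.84 -0.54] [62.46 -2.82  9.22]
0.7 [-0.07 -0.71 -0.7 ] [62.39 -3.53  8.52]
0.5 [-0.06 -0.56 -0.82] [62.33 -4.1   7.7 ]
0.3 [-0.04 -0.39 -0.92] [62.29 -4.48  6.78]
0.1 [-0.02 -0.2  -0.98] [62.27 -4.68  5.8 ]
0 [-0.   -0.02 -0.5 ] [62.27 -4.7   5.3 ]
```

>>> {"op": "play_rows", "data": {
  "moves": [
    {"x":-0.1,"y":-0.9,"z":0.4,"turn":0,"jaw":0.6},
    {"x":-0.1,"y":-0.97,"z":0.23,"turn":0,"jaw":0.6},
    {"x":-0.1,"y":-0.99,"z":0.03,"turn":0,"jaw":0.6},
    {"x":-0.1,"y":-0.98,"z":-0.17,"turn":0,"jaw":0.6},
    {"x":0,"y":0,"z":0,"turn":0,"jaw":0.6},
    {"x":0,"y":0,"z":0,"turn":0,"jaw":0.6}
  ]
}}

```text
t: 21.12
tool_pos: [0.6276, -0.0121, 0.1029]
tool_rot: [-1.571, 0.08, -0.083]
contact_force: [2.3, -1.7, 5.7]
opening: 0.0092
```

```bash
python3 -c "
from st import *
pr()"
```

```text
t 21.12 tcp w cm [62.76 -1.21 10.29] jig [ 99.3  45.3 102.9] y [ 0.002 -0.002 -1.   ] z ang 84.08 want 84.18 F [ 2.3 -1.7  5.7] op 0.0092 q [-0.14  0.17  1.71 -0.    1.26 -1.6 ]
```

>>> {"op": "play_rows", "data": {
  "moves": [
    {"x":-0.09,"y":-0.93,"z":-0.36,"turn":0,"jaw":0.6},
    {"x":-0.09,"y":-0.84,"z":-0.54,"turn":0,"jaw":0.6},
    {"x":-0.07,"y":-0.71,"z":-0.7,"turn":0,"jaw":0.6},
    {"x":-0.06,"y":-0.56,"z":-0.82,"turn":0,"jaw":0.6},
    {"x":0,"y":0,"z":0,"turn":0,"jaw":0.6},
    {"x":0,"y":0,"z":0,"turn":0,"jaw":0.6}
  ]
}}

```text
t: 21.62
tool_pos: [0.6236, -0.0421, 0.0761]
tool_rot: [-1.57, 0.081, -0.081]
contact_force: [6.3, 0.8, -0.3]
opening: 0.0092
```

```bash
python3 -c "
from st import *
pr()"
```

```text
t 21.62 tcp w cm [62.36 -4.21  7.61] jig [98.4 15.  76.1] y [-0.    -0.001 -1.   ] z ang 84.11 want 84.18 F [ 6.3  0.8 -0.3] op 0.0092 q [-0.19  0.19  1.73 -0.    1.22 -1.65]
```

>>> {"op": "play_rows", "data": {
  "moves": [
    {"x":-0.04,"y":-0.39,"z":-0.9,"turn":0,"jaw":0.6},
    {"x":-0.02,"y":-0.1,"z":-0.4,"turn":0,"jaw":0.6},
    {"x":0,"y":0,"z":0,"turn":0,"jaw":0.6},
    {"x":0,"y":0,"z":0,"turn":0,"jaw":0.6}
  ]
}}

```text
t: 21.95
tool_pos: [0.623, -0.0462, 0.0632]
tool_rot: [-1.569, 0.081, -0.08]
contact_force: [6.2, 2.6, 0.7]
opening: 0.0092
```

```bash
python3 -c "
from st import *
pr()"
```

```text
t 21.95 tcp w cm [62.3  -4.62  6.32] jig [98.2 10.9 63.2] y [-0.  0. -1.] z ang 84.12 want 84.18 F [6.2 2.6 0.7] op 0.0092 q [-0.19  0.21  1.74  0.    1.2  -1.66]
```

>>> {"op": "play_rows", "data": {
  "moves": [
    {"x":-0.1,"y":0,"z":-0.2,"turn":0,"jaw":0.6},
    {"x":0,"y":0,"z":0,"turn":0,"jaw":0.6},
    {"x":0,"y":0,"z":0,"turn":0,"jaw":0.6}
  ]
}}

```text
t: 22.2
tool_pos: [0.6229, -0.0463, 0.0619]
tool_rot: [-1.569, 0.079, -0.082]
contact_force: [7.1, 1.6, -0.0]
opening: 0.009
```

```bash
python3 -c "
from st import *
pr()"
```

```text
t 22.2 tcp w cm [62.29 -4.63  6.19] jig [98.1 10.7 61.9] y [ 0.002 -0.    -1.   ] z ang 84.13 want 84.18 F [ 7.1  1.6 -0. ] op 0.009 q [-0.19  0.21  1.74  0.    1.19 -1.66]
```

>>> {"op": "play_rows", "data": {
  "moves": [
    {"x":-0.1,"y":0,"z":-0.2,"turn":0,"jaw":0.6},
    {"x":0,"y":0,"z":0,"turn":0,"jaw":0.6},
    {"x":0,"y":0,"z":0,"turn":0,"jaw":0.6}
  ]
}}

```text
t: 22.45
tool_pos: [0.6228, -0.0465, 0.0606]
tool_rot: [-1.57, 0.077, -0.084]
contact_force: [9.5, 1.6, 0.3]
opening: 0.0093
```

```bash
python3 -c "
from st import *
pr()"
```

```text
t 22.45 tcp w cm [62.28 -4.65  6.06] jig [98.1 10.5 60.6] y [ 0.005 -0.    -1.   ] z ang 84.12 want 84.18 F [9.5 1.6 0.3] op 0.0093 q [-0.19  0.21  1.74  0.    1.19 -1.66]
```

>>> {"op": "play_rows", "data": {
  "moves": [
    {"x":0.3,"y":0,"z":-0.1,"turn":0,"jaw":0.6},
    {"x":0,"y":0,"z":0,"turn":0,"jaw":0.6},
    {"x":0,"y":0,"z":0,"turn":0,"jaw":0.6},
    {"x":0,"y":0,"z":0,"turn":0,"jaw":4},
    {"x":0,"y":0,"z":0,"turn":0,"jaw":4},
    {"x":0,"y":0,"z":0,"turn":0,"jaw":4},
    {"x":0,"y":0,"z":0,"turn":0,"jaw":4},
    {"x":0,"y":0,"z":0,"turn":0,"jaw":4}
  ]
}}

```text
t: 23.12
tool_pos: [0.6238, -0.0459, 0.0598]
tool_rot: [-1.569, 0.081, -0.08]
contact_force: [0.0, 0.4, -0.7]
opening: 0.0401
```

```bash
python3 -c "
from st import *
pr()"
```

```text
t 23.12 tcp w cm [62.38 -4.59  5.98] jig [99.  11.3 59.8] y [-0.001  0.    -1.   ] z ang 84.15 want 84.18 F [ 0.   0.4 -0.7] op 0.0401 q [-0.19  0.21  1.74 -0.    1.19 -1.66]
```

>>> {"op": "play_rows", "data": {
  "moves": [
    {"x":0,"y":0,"z":1.2,"turn":0,"jaw":4},
    {"x":0,"y":0,"z":2,"turn":0,"jaw":4},
    {"x":0,"y":0,"z":3,"turn":0,"jaw":4},
    {"x":0,"y":0,"z":3,"turn":0,"jaw":4},
    {"x":0,"y":0,"z":3,"turn":0,"jaw":4},
    {"x":0,"y":0,"z":2,"turn":0,"jaw":4},
    {"x":0,"y":0,"z":0,"turn":0,"jaw":4},
    {"x":0,"y":0,"z":0,"turn":0,"jaw":4}
  ]
}}

```text
t: 23.78
tool_pos: [0.6252, -0.0461, 0.2049]
tool_rot: [-1.57, 0.077, -0.084]
contact_force: [-0.3, -0.6, -0.9]
opening: 0.0402
```

```bash
python3 -c "
from st import *
pr()
I={c:eyes.get_image(c) for c in('side','top')}
a=I['side']['img'][80:330,230:470,::-1];b=I['top']['img'][110:290,240:460,::-1]
cv2.imwrite('pics/s14.png',cv2.resize(a,None,fx=2.4,fy=2.4,interpolation=2));cv2.imwrite('pics/t14.png',cv2.resize(b,None,fx=3.3,fy=3.3,interpolation=2))
for c in I:
  for q,j in (('pawl_bar',(98,10,77)),('dog_face',(30,151,37)),('knob_grip',(72*np.cos(3.46),72*np.sin(3.46),103))):
    r=pinpoint(c,q);print(c,q,[(np.round(x['point'],1),x['score']) for x in r[:1]],proj(I[c],W(j)))
"
```

```text
t 23.78 tcp w cm [62.52 -4.61 20.49] jig [100.3  11.2 204.9] y [ 0.004 -0.001 -1.   ] z ang 84.16 want 84.18 F [-0.3 -0.6 -0.9] op 0.0402 q [-0.19  0.07  1.64 -0.    1.43 -1.66]
side pawl_bar [] [361.59417497 190.35599625]
side dog_face [(array([317.7, 173.5]), 0.86)] [317.5266212  171.81148541]
side knob_grip [(array([299.5, 212.9]), 0.52)] [303.13139692 211.36747051]
top pawl_bar [(array([331. , 162.7]), 0.44)] [332.42482779 162.2979924 ]
top dog_face [(array([284.4, 183. ]), 0.98)] [284.05450014 181.84655822]
top knob_grip [(array([331. , 165.2]), 0.46)] [337.94608902 218.85249924]
```

View pics/s14.png

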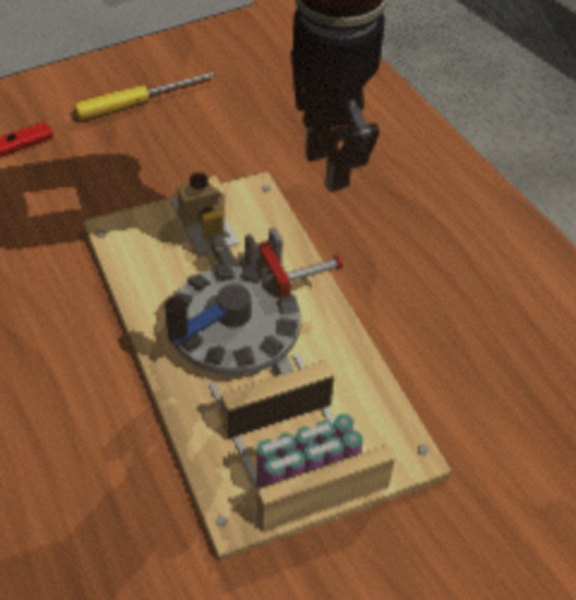

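View pics/t14.png

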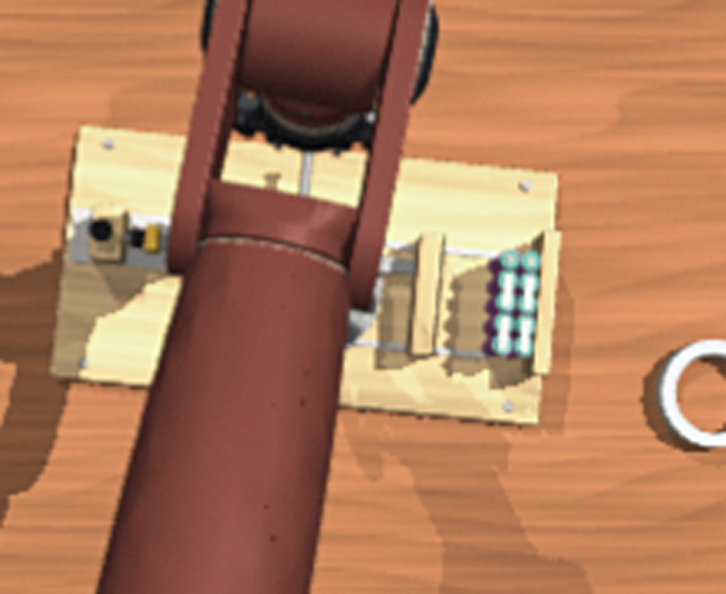

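```bash
python3 -c "
from station import finish_job
print(finish_job())"
```

```text
the job is handed in; nothing more can be done
None
```

I opened the clamp in the order asked and handed the job in at about 24 s of the 72 s allowed.

1. **Pawl up:** I lifted the red pawl over by its cross bar. The side camera showed it lying back on its own after I let go.
2. **Wheel back:** I turned the wheel back by its knob to about 1.55 rad, where the push rose from about 0.5 N to about 9.5 N. By the given ratio that is about 18–20 N on the rubber, held for over 1 s. I then eased the push off and let go of the knob.
3. **Pawl down:** I brought the pawl back to about 0.1 rad, roughly resting on a tooth top, opened the gripper and lifted clear.

**Last checks:** The final side and top pictures show the dog at the rubber and the pawl down on the wheel. The cell pack and tape roll are where they were; the knife and screwdriver were only compared by eye in the side view. The robot was touching nothing, with the force reading below about 1 N.

**Less certain or in disagreement:**
- **Force on the rubber:** It is inferred from the push on the knob. The reading while turning was about 0.5 N, below the stated 2 N of friction, so the true push may be 1–2 N higher.
- **After release:** The dog will have sprung back slightly to whatever the friction holds. The cameras resolve only about 2.5 mm, so they can't confirm how hard it still presses.
- **Networks at the end:** They missed the pawl bar in the side view and misplaced the knob, hidden by the arm, in the top view. I relied on the pictures for those.

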